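# Expose boxes under a shielded lamp

## Task

Load all the small white boxes (there are two to four) flat, side by side, into the steel tray, then wind the hand wheel clockwise until the tray touches its rubber stop. Then take the bent rod from its stand, reach over the clear shield and pull the toggle switch behind it fully over towards the robot with the rod's bent end (never with the hand), and lay the rod back in its stand. Leave the other things on the bench alone; at the end every box must still lie flat in the tray.

Things in the scene. Friction and masses are not known exactly. Their poses are not given: they have to be found in the camera images.
- box1: box 1 of up to four alike (any may be absent): a small closed white box with a light grey lid, 43 x 61 x 25 mm (own x, y, z), 60 g; origin at the centre of its underside, z up, long side along its own y. Starts lying flat on the bench right of the middle, long side pointing roughly away from the robot; solid, its lid does not open
- box2: box 2 of up to four alike (any may be absent): a small closed white box with a light grey lid, 43 x 61 x 25 mm (own x, y, z), 60 g; origin at the centre of its underside, z up, long side along its own y. Starts lying flat on the bench right of the middle, long side pointing roughly away from the robot; solid, its lid does not open
- box3: box 3 of up to four alike (any may be absent): a small closed white box with a light grey lid, 43 x 61 x 25 mm (own x, y, z), 60 g; origin at the centre of its underside, z up, long side along its own y. Starts lying flat on the bench right of the middle, long side pointing roughly away from the robot; solid, its lid does not open
- box4: box 4 of up to four alike (any may be absent): a small closed white box with a light grey lid, 43 x 61 x 25 mm (own x, y, z), 60 g; origin at the centre of its underside, z up, long side along its own y. Starts lying flat on the bench right of the middle, long side pointing roughly away from the robot; solid, its lid does not open
- station: the exposure station, one fixed unit turned up to 6 degrees; x points away from the robot, y to the left, origin under it on the bench. Offsets here in its frame, mm: the tray runs in front along y at x -40; right of it a stop post at y -44, 63 high; hand wheel at its left end; behind the tray a white lamp bar, 98 high, x 60 to 105, y -30 to 170
- shield_top (a point): middle of the top edge of the clear plastic shield, 130 mm above the bench: 6 mm thick, at station x 50, y -215 to -25 mm, with clear wings 60 mm deep going back from both ends. Behind it a grey ballast box, top 50 mm high, at x 67 to 153, carries the toggle (pivot at x 110, y -120)
- tray (a joint): travel of the loading tray along the station's -y (to the right, towards the stop), m: 0 at the far left, 0.09 when it touches the stop's rubber bumper. It is geared to the hand wheel: 45 mm per turn; it cannot easily be pushed by itself
- tray_floor (a point): centre of the tray's inner floor, axes as the station's; steel tray, inside 140 (x) x 170 (y) mm, with a lip 6 mm high and 4 mm thick; floor 44 mm above the bench; moves with the tray
- stop_face (a point): centre of the black rubber bumper's face on the stop post, 47 mm above the bench; the tray's right rim (89 mm to the -y side of the tray's centre) touches it when the tray is home
- crank (a joint): angle of the hand wheel, rad, at the station's left end: grows clockwise seen from above, 0 to 12.57 (two turns, tray at the stop); starts at 0 to 2.5. It turns with about 2 N at the handle and stays where it is left
- handle_mid (a point): grip point of the wheel's upright black handle, which spins freely on its pin: cylinder of 20 mm diameter, 44 mm high, from 61 to 106 mm above the bench, this point 88 mm above the bench; it goes round the wheel axis at 42 mm radius, above a flat round wheel 108 mm across whose top is 60 mm above the bench
- wheel_axis (a point): point on the wheel's upright axis at the height of handle_mid (fixed on the station)
- toggle (a joint): angle of the toggle switch behind the shield, rad: 0 leaning 0.5 rad away from the robot (off), 1.0 leaning 0.5 rad towards the robot (on), starts at 0 to 0.15; it stays where it is left and moves with about 1 N at its tip
- toggle_paddle: the toggle's black paddle, 30 wide (own y), 8 thick (x), 55 long mm (z towards its tip); origin at the pivot, 52 mm above the bench
- toggle_tip (a point): centre of the paddle's top end, 55 mm from the pivot
- rod: the bent rod, 120 g: a black square bar handle 16 x 16 mm and 110 mm long along own x (x -60 to +50), then a steel rod of 9 mm diameter straight on to x = 150 mm, there bent square down (own -z) by 90 mm to a black rubber ball of 16 mm. Origin on the handle's axis near the centre of mass; grip there, between the stand's uprights. It starts level in the stand, axis 113 mm above the bench
- rod_tip (a point): centre of the rubber ball at the bent end, at (150, 0, -90) mm in the rod's frame
- stand: the rod's fixed aluminium stand: foot 120 x 75 x 10 mm, origin under its middle; x along the rod (bent end to +x; turned 0.4 to 0.75 rad to the left of straight ahead). Two uprights 10 mm thick in x, 50 mm wide, at x -40 and +35 mm, each with a notch 28 mm wide in y, floor 105 mm and prongs 125 mm above the bench
- stand_seat (a point): point midway between the notches' floors, 105 mm above the bench, axes as the stand's; the parked rod's origin lies 8 mm above it
- objective: bystander: a cylindrical light grey case, black foot and lid, 34 mm across, 68 mm high, standing loose right of the shield; origin at the centre of its underside
- marker: bystander: a black felt marker, 132 x 12 x 15 mm, lying loose in front of the hand wheel; origin at the centre of its underside, length along own x
- vial_a: bystander: a glass vial with red cap, 48 mm across, 96 mm high, loose, behind the station at the left; origin at the centre of its underside
- vial_b: bystander: a glass vial with blue cap, 42 mm across, 86 mm high, loose, behind the station at the left; origin at the centre of its underside
Things that resemble listed ones, but are neither listed nor needed, are in the scene too. Leave any orange look-alike of the box1 alone.

How it is judged:
By the outcome, as a careful person would: the job done as asked, in the order asked, and still so for the second after the job is handed in, with the robot touching nothing.
Of box1, box2, box3, box4 only 2 to 4 are there at a start; the rules pass over those that are not, and their reading is None.
At some moment in a run one of box1, box2, box3, box4 may be knocked a few centimetres aside while the robot is not near it.
It also fails if it takes over 210 s, if anything falls off the work surface, if the arm or the gripper's body presses on something with over 40 N, if the wrist force passes 120 N, or if a joint passes its speed limit or range.

## Robot

A 7-joint arm with a two-finger parallel gripper is mounted at the origin on a cart in front of the work surface, level with it; the furniture and walls round the work are solid. World frame = base frame: x ahead of the robot, y to its left, z up, the work surface at z = 0. Lengths are in m, angles in rad, forces in N, time in s.
With the tool pointing down it reaches from about 0.425 to 1.025 m from the base axis. Payload 9.4 kg.
Tool frame: the origin (TCP) lies at the very end of the fingers, on their centre line; the grasp point (between the pads) lies 19 mm behind it; z points along the fingers, y is the line along which they close (so a half turn about z gives the same grasp; the last joint's range is limited). The gripper opens to 93 mm and grips with 3 to 60 N. Pads are 15 mm wide; open, the fingers measure 128 mm over their backs; the gripper's body (75 mm by 188 mm) begins 65 mm behind the grasp point.
Start: joints at [1.037, 0.599, -0.003, 1.599, 0.002, 0.943, -0.08], TCP at [0.32, -0.651, 0.219] pointing down, gripper open.
Joint ranges: [-2.57, 2.57], [-0.35, 1.97], [-1.29, 1.29], [0.11, 2.56], [-1.05, 4.19], [0.11, 1.86], [-2.63, 2.63]. Speed limits (rad/s): [2.22, 2.22, 3.01, 3.01, 3.14, 3.14, 3.14].

## Interface

Orientations are given as a unit quaternion [w, x, y, z].
In Python, from bench import observe, cams, ctrl gives the robot as it stands. The module is installed in compiled form; this text tells all that it offers.
- The arm moves only by the tool servo_tool, never from a script. Its argument "plan" is a list of rows, each a list of 3 entries, a list of its own where there are three numbers: the opening, from 0 (shut) to 1 (fully open), then the shift along the tool's x, y, z each as a share of 0.025 m, from -1 to 1, then the turn about the tool's z as a share of 10 degrees, from -1 to 1. In form: [[jaw, [x, y, z], turn], ...]. A call has 1 to 10 rows; each row shifts and turns the commanded pose from where the row before left it, along the tool's axes as they then stand; what a row does not reach is not made up. A row lasts 1/8 s, in which the tool goes at most 62.5 mm and 10.7 degrees, less where a joint would pass 70% of its speed; a pose out of reach is approached as far as the arm can. A call with a number of a shift or a turn outside -1 to 1 is refused whole. A call with a gripper value outside its range is refused whole. The fingers move at their own pace and stop on an object; "squeeze" is the grip in N (left out, the last holds). Time passes only in rows, so rows that do not move let the fingers close. It gives the time, the measured TCP pose, the force, the opening and the grip force at its end, in the units of the state.
- observe(): the state, without advancing time (a new reading comes with each control period).
- cams.camera(name): name is "scene" or "top"; returns a dict with "frame" (420x560x3 uint8, red, green, blue), "depth" (420x560 float32, m along the optical axis (not along the pixel's ray), 0 where there is no reading), "fov_y" (degrees; the focal length in pixels is half the picture's height over the tangent of half this angle, whatever the lens; pixels are square), "cx", "cy" (the principal point, pixels), "world_to_cam" (4x4, takes a point from world to camera coordinates). Camera axes: x right, y down, z forward; pixel columns grow to the right and rows downward; lengths in m; the calibration is good to about 2 mm. A picture is of the moment at which its call begins.
- ctrl.close_job(): hands the job in; it is judged then, once.
Trained networks look in a picture, given as the dict that the camera call returned (one of the last four; its "shot" number tells which), for a name from the list of things; names that differ only in an ending like _2 or _b are one class to them, and where a whole thing is asked for, a point or a joint stands for the part that bears it (a point fixed in the world has none). Each returns a list of dicts, best first, with "p" (0 to 1); they miss things now and then, are a little off and sometimes report something else, mostly with a low value. They report only what shows in the picture. A call takes as long as a camera call. They do not tell look-alikes from the thing itself.
- cams.look_for(target, picture): "at" ([column, row] as shares, 0 to 1, of the picture: columns of its width, rows of its height, amid what is visible of it).
The state is a dict: "time_s": time; "joint_pos": joint angles; "joint_vel": joint speeds; "joint_torque": joint torques, N m; "eef_pos": TCP position; "ee_rot": TCP orientation; "wrist_force": force on the tool from outside, world axes, zero at the start; "torque": the same for the moment, N m; "opening": finger opening in m; "finger_force": force on a finger pad.
Only numpy, scipy, OpenCV 4.12 (cv2) and the standard library are available. Lean on these libraries where they do the work, as an engineer would, in place of code of your own. Each camera call takes 0.05 s, during which the arm holds its last target. There are 200 camera calls.

## Working session

There is one attempt and no reset: what is moved stays moved. The work goes in short steps, Python scripts to look and compute and a tool call to move; the robot and the scene stay as the last step left them, time stands still between calls to the robot, and variables do not carry over. Pictures are saved under pics/ and viewed, at most 14 in all, crops included, and the job is handed in when it is done.

Besides the shell and the picture viewer there is one more tool, called after ">>>" as name(argument=value, ...) on one line, values as JSON. servo_tool: Moves the arm, as the interface text tells. Its arguments: {"type":"object","properties":{"plan":{"type":"array"},"squeeze":{"type":"number"}},"required":["plan"]}

```bash
mkdir -p pics; cat > h.py <<'E'
import numpy as np, cv2
from bench import observe, cams, ctrl
def shot(name,save=None):
    p=cams.camera(name)
    if save: cv2.imwrite('pics/'+save,p['frame'][:,:,::-1])
    return p
def cloud(p):
    h,w=p['depth'].shape; f=h/2/np.tan(np.radians(p['fov_y'])/2)
    v,u=np.mgrid[:h,:w]; d=p['depth']
    c=np.stack([(u-p['cx'])/f*d,(v-p['cy'])/f*d,d,np.ones_like(d)],-1)
    W=c@np.linalg.inv(p['world_to_cam']).T
    W=W[...,:3]; W[d==0]=np.nan
    return W
def proj(p,X):
    h=p['depth'].shape[0]; f=h/2/np.tan(np.radians(p['fov_y'])/2)
    c=np.array(p['world_to_cam'])@np.append(X,1); return np.array([p['cx']+f*c[0]/c[2],p['cy']+f*c[1]/c[2]])
def st():
    o=observe(); print('t',round(o['time_s'],2),'pos',np.round(o['eef_pos'],4),'q',np.round(o['ee_rot'],4),'F',np.round(o['wrist_force'],1),'open',round(o['opening'],4),'j',np.round(o['joint_pos'],2))
E
python3 - <<'E'
from h import *
st()
for n in('scene','top'):
    p=shot(n,n+'0.png'); W=cloud(p)
    print(n,p['fov_y'],p['cx'],p['cy'],np.round(p['world_to_cam'],3).tolist())
    for t in('box1','tray','crank','handle_mid','toggle','rod','rod_tip','stand','objective','marker','stop_face','tray_floor','shield_top','toggle_tip','vial_a'):
        for r in cams.look_for(t,p)[:5]:
            if r['p']<.2: continue
            u,v=int(r['at'][0]*560),int(r['at'][1]*420)
            print(t,round(r['p'],2),u,v,np.round(W[min(v,419),min(u,559)],3))
E
```

```text
t 0.0 pos [ 0.3196 -0.6502  0.2178] q [-7.000e-04  9.740e-01  2.264e-01 -2.000e-04] F [ 0.1 -0.6  0. ] open 0.0928 j [ 1.04  0.6  -0.    1.6   0.    0.94 -0.08]
scene 53.674105548755904 283.23422903668927 208.7827028172582 [[-0.49, -0.871, 0.018, 0.258], [-0.622, 0.335, -0.708, 0.451], [0.61, -0.358, -0.706, 0.959], [0.0, 0.0, 0.0, 1.0]]
box1 0.78 335 244 [ 0.448 -0.137  0.027]
box1 0.76 308 243 [ 0.493 -0.068  0.024]
box1 0.65 300 275 [0.401 0.016 0.026]
box1 0.6 268 301 [0.372 0.134 0.021]
box1 0.49 346 228 [ 0.486 -0.204  0.027]
tray 0.61 230 258 [0.534 0.171 0.049]
tray 0.55 150 249 [0.693 0.36  0.03 ]
crank 0.84 172 281 [0.525 0.343 0.066]
handle_mid 0.79 173 276 [0.539 0.336 0.066]
handle_mid 0.53 348 228 [ 0.486 -0.212  0.023]
toggle 0.55 288 187 [ 0.682 -0.104  0.088]
rod 0.41 150 245 [0.709 0.356 0.029]
rod_tip 0.92 402 189 [ 0.47  -0.392  0.125]
stand 0.82 401 215 [ 0.456 -0.408  0.013]
stand 0.44 402 189 [ 0.47  -0.392  0.125]
objective 0.2 230 259 [0.535 0.171 0.044]
marker 0.79 204 330 [0.377 0.317 0.017]
marker 0.35 404 211 [ 0.466 -0.43   0.013]
stop_face 0.6 244 241 [
[... 698 characters left out ...]
.96 132 220 [0.53  0.347 0.063]
handle_mid 0.69 134 216 [0.54  0.341 0.066]
toggle 0.63 299 162 [ 0.679 -0.094  0.086]
rod 0.67 423 231 [ 0.488 -0.4    0.118]
rod_tip 0.82 431 238 [ 0.47  -0.419  0.118]
rod_tip 0.5 420 253 [ 0.444 -0.418  0.014]
stand 0.84 418 248 [ 0.458 -0.415  0.009]
stand 0.54 228 202 [nan nan nan]
stand 0.26 136 217 [0.538 0.337 0.062]
objective 0.45 353 187 [ 0.615 -0.237  0.067]
marker 0.49 144 280 [0.376 0.321 0.012]
marker 0.24 426 239 [ 0.468 -0.406  0.119]
tray_floor 0.89 196 222 [0.527 0.181 0.043]
tray_floor 0.69 228 200 [0.587 0.097 0.041]
shield_top 0.76 230 202 [0.58  0.091 0.046]
vial_a 0.75 157 165 [0.673 0.281 0.087]
vial_a 0.68 132 164 [0.673 0.345 0.096]
```

```bash
python3 - <<'E'
import cv2
a=cv2.imread('pics/top0.png'); cv2.imwrite('pics/top0c.png',cv2.resize(a[130:320,90:480],None,fx=2.05,fy=2.05,interpolation=cv2.INTER_CUBIC))
a=cv2.imread('pics/scene0.png'); cv2.imwrite('pics/scene0c.png',cv2.resize(a[150:360,100:460],None,fx=2.2,fy=2.2,interpolation=cv2.INTER_CUBIC))
E
```

```text
(no output)
```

View pics/top0c.png

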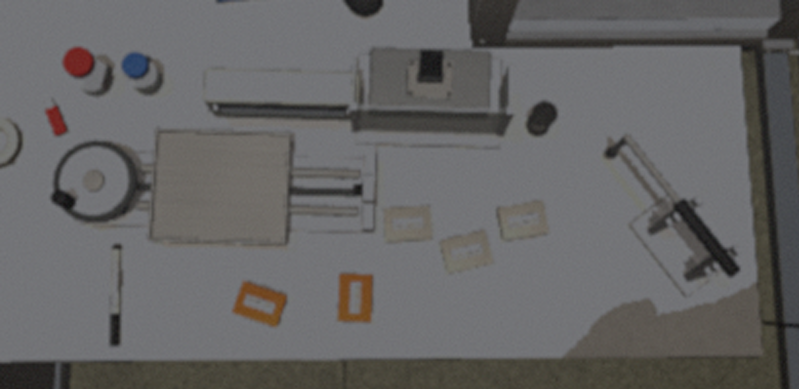

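View pics/scene0c.png

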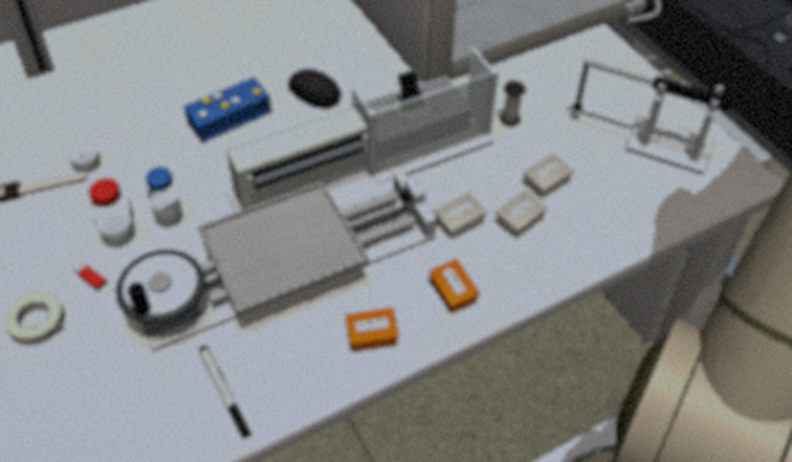

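Top view (crop): three white boxes at full-frame pixels (288,239), (317,252), (346,237), and two orange look-alikes at (217,276), (263,274), which I leave alone. The wheel handle is at (121,226), the tray around (198,221), the rod and stand around (425,240) and the toggle at (300,162).

```bash
cat >> h.py <<'E'
def rect(P):
    (c,s,a)=cv2.minAreaRect((P[:,:2]*1000).astype(np.float32)); 
    if s[0]<s[1]: s=s[::-1]; a+=90
    a=(a+90)%180-90
    return np.round(np.array(c)/1000,4),np.round(s,1),round(a,1)  # long side dir angle deg in world
def boxes(p,W):
    hsv=cv2.cvtColor(p['frame'],cv2.COLOR_RGB2HSV)
    z=W[...,2]; out=[]
    for lo,hi in((.015,.036),(.06,.082)):
        m=((z>lo)&(z<hi)&(W[...,0]>.3)&(W[...,0]<.75)&(W[...,1]>-.32)&(W[...,1]<.28)).astype(np.uint8)
        m=cv2.morphologyEx(m,cv2.MORPH_OPEN,np.ones((3,3)))
        n,l,s,_=cv2.connectedComponentsWithStats(m)
        for i in range(1,n):
            if 120<s[i,4]<1500: 
                k=l==i; out.append((rect(W[k]),round(float(np.median(z[k])),4),np.round(np.median(hsv[k],0)),s[i,4],np.round(np.argwhere(k).mean(0)[::-1])))
    return out
E
python3 - <<'E'
from h import *
p=shot('top'); W=cloud(p)
for b in boxes(p,W): print(*b)
z=W[...,2];X=W[...,0];Y=W[...,1]
print('bench z',np.nanmedian(z[(X>.35)&(X<.4)&(Y<-.05)&(Y>-.2)]))
def R(n,lo,hi,x0,x1,y0,y1):
    k=(z>lo)&(z<hi)&(X>x0)&(X<x1)&(Y>y0)&(Y<y1)
    k=cv2.morphologyEx(k.astype(np.uint8),cv2.MORPH_OPEN,np.ones((3,3)))>0
    if k.sum()>5: print(n,rect(W[k]),np.round(np.nanmedian(W[k],0),4),k.sum())
R('tray',.036,.058,.4,.65,.08,.27)
R('lamp',.085,.11,.55,.8,-.02,.25)
R('wheel',.05,.072,.42,.65,.28,.46)
R('rodhandle',.108,.135,.36,.5,-.5,-.36)
R('rod all',.108,.135,.36,.65,-.55,-.25)
R('ballast',.04,.06,.6,.8,-.25,.01)
R('stand foot',.004,.02,.36,.56,-.55,-.33)
np.save('top.npy',W)
E
```

```text
(array([0.5507, 0.0451]), array([89.8, 11.9]), 88.4) 0.0283 [18. 14. 98.] 148 [247. 214.]
(array([ 0.4864, -0.2161]), array([61.5, 43.4]), -80.1) 0.0245 [ 20.  24. 112.] 355 [345. 237.]
(array([ 0.4831, -0.0646]), array([60.9, 42.7]), -86.3) 0.0241 [ 20.  27. 112.] 364 [288. 239.]
(array([ 0.4453, -0.1409]), array([61., 43.]), -76.1) 0.0244 [ 20.  26. 112.] 366 [317. 253.]
(array([0.3872, 0.0047]), array([58.6, 40. ]), -0.2) 0.0243 [ 14. 156. 114.] 366 [262. 275.]
(array([0.3794, 0.1277]), array([61.2, 42.8]), 70.6) 0.0238 [ 14. 153. 114.] 370 [216. 278.]
(array([ 0.6187, -0.2422]), array([32.4, 31. ]), 87.7) 0.0679 [20. 13. 42.] 126 [355. 185.]
(array([0.6216, 0.0863]), array([137.7,   8.5]), 88.4) 0.075 [99.  8. 67.] 178 [231. 184.]
bench z -4.734012216078831e-05
tray (array([0.5303, 0.1795]), array([179.9, 149.1]), 87.8) [0.5297 0.1789 0.044 ] 3677
lamp (array([0.6488, 0.101 ]), array([189.1,  48.5]), 88.6) [0.6471 0.1008 0.0973] 1258
wheel (array([0.5375, 0.3363]), array([107.8,  99.7]), 36.6) [0.5377 0.336  0.0591] 1188
rodhandle (array([ 0.452 , -0.4249]), array([114.7,  37.1]), 35.2) [ 0.4493 -0.4257  0.1207] 382
rod all (array([ 0.4911, -0.3973]), array([210.4,  37.1]), 35.2) [ 0.4675 -0.4142  0.1194] 519
ballast (array([ 0.6791, -0.0954]), array([158. ,  95.2]), 89.8) [ 0.668  -0.0945  0.0502] 1464
stand foot (array([ 0.451 , -0.4167]), array([121.7,  62.8]), 32.8) [ 0.4528 -0.4142  0.0102] 765
```

```bash
cat >> h.py <<'E'
import json
def plan(pts,jaw,o=None,cur=None,step=1.0):
    """pts: list of (x,y,z,phi deg); turns spread over rows; returns rows"""
    if cur is None:
        o=observe(); w,a,b,c=o['ee_rot']; cur=(*o['eef_pos'],np.degrees(np.arctan2(2*(a*b+w*c),1-2*(b*b+c*c))))
        print('from',np.round(cur,4))
    cur=np.array(cur,float); rows=[]
    for t in pts:
        t=np.array(t,float); d=t-cur; d[3]=(d[3]+180)%360-180
        n=int(max(np.ceil(np.linalg.norm(d[:3])/(.025*step)),np.ceil(abs(d[3])/10),1))
        for i in range(n):
            r=d/n; f=np.radians(cur[3])
            x=(r[0]*np.cos(f)+r[1]*np.sin(f))/.025; y=(r[0]*np.sin(f)-r[1]*np.cos(f))/.025
            rows.append([jaw,[round(float(x),2),round(float(y),2),round(float(-r[2]/.025),2)],round(float(-r[3]/10),2)]); 
            q=rows[-1]; xx,yy,zz=np.array(q[1])*.025
            cur=cur+[xx*np.cos(f)+yy*np.sin(f),xx*np.sin(f)-yy*np.cos(f),-zz,-q[2]*10]
        
    for i in range(0,len(rows),10): print(json.dumps(rows[i:i+10]).replace(' ',''))
    print('end',np.round(cur,4)); return cur
E
python3 - <<'E'
from h import *
plan([(.3196,-.6502,.2178,9.9),(.4864,-.2161,.2,9.9),(.4864,-.2161,.06,9.9)],1)
W=np.load('top.npy');z=W[...,2]
k=(z>.098)&(z<.112)&(abs(W[...,0]-.5375)<.07)&(abs(W[...,1]-.336)<.07); print('handle top',np.nanmedian(W[k],0),k.sum())
E
```

```text
from [ 0.3198 -0.6507  0.2186 26.1779]
[[1,[0.0,-0.01,0.02],0.81],[1,[-0.0,-0.01,0.02],0.81],[1,[0.5,-0.84,0.04],0.0],[1,[0.5,-0.84,0.04],0.0],[1,[0.5,-0.84,0.04],0.0],[1,[0.5,-0.84,0.04],0.0],[1,[0.5,-0.84,0.04],0.0],[1,[0.5,-0.84,0.04],0.0],[1,[0.5,-0.84,0.04],0.0],[1,[0.5,-0.84,0.04],0.0]]
[[1,[0.5,-0.84,0.04],0.0],[1,[0.5,-0.84,0.04],0.0],[1,[0.5,-0.84,0.04],0.0],[1,[0.5,-0.84,0.04],0.0],[1,[0.5,-0.84,0.04],0.0],[1,[0.5,-0.84,0.04],0.0],[1,[0.5,-0.84,0.04],0.0],[1,[0.5,-0.84,0.04],0.0],[1,[0.5,-0.84,0.04],0.0],[1,[0.5,-0.84,0.04],0.0]]
[[1,[0.5,-0.84,0.04],0.0],[1,[0.01,0.0,0.92],0.0],[1,[0.01,0.0,0.92],0.0],[1,[0.01,0.0,0.92],0.0],[1,[0.01,0.0,0.92],0.0],[1,[0.01,0.0,0.92],0.0],[1,[0.01,0.0,0.92],0.0]]
end [ 0.4859 -0.2158  0.0606  9.9779]
handle top [0.50692496 0.36889741 0.10584818] 48
```

>>> servo_tool(plan=[[1, [0, 0, 0], 0.81], [1, [0, 0, 0], 0.81], [1, [0.5, -0.84, 0.04], 0], [1, [0.5, -0.84, 0.04], 0], [1, [0.5, -0.84, 0.04], 0], [1, [0.5, -0.84, 0.04], 0], [1, [0.5, -0.84, 0.04], 0], [1, [0.5, -0.84, 0.04], 0], [1, [0.5, -0.84, 0.04], 0], [1, [0.5, -0.84, 0.04], 0]])

```text
time_s: 2.9
eef_pos: [0.3898, -0.4664, 0.2106]
ee_rot: [0.0, 0.996, 0.087, 0.0]
wrist_force: [0.1, -0.8, 0.6]
opening: 0.0931
finger_force: 0.0
```

>>> servo_tool(plan=[[1, [0.5, -0.84, 0.04], 0], [1, [0.5, -0.84, 0.04], 0], [1, [0.5, -0.84, 0.04], 0], [1, [0.5, -0.84, 0.04], 0], [1, [0.5, -0.84, 0.04], 0], [1, [0.5, -0.84, 0.04], 0], [1, [0.5, -0.84, 0.04], 0], [1, [0.5, -0.84, 0.04], 0], [1, [0.5, -0.84, 0.04], 0], [1, [0.5, -0.84, 0.04], 0]])

```text
time_s: 4.15
eef_pos: [0.4762, -0.2379, 0.2006]
ee_rot: [0.0, 0.996, 0.087, 0.0]
wrist_force: [-1.2, 0.3, 0.0]
opening: 0.093
finger_force: 0.0
```

>>> servo_tool(plan=[[1, [0.5, -0.84, 0.04], 0], [1, [0, 0, 0.92], 0], [1, [0, 0, 0.92], 0], [1, [0, 0, 0.92], 0], [1, [0, 0, 0.92], 0], [1, [0, 0, 0.92], 0], [1, [0, 0, 0.92], 0], [1, [0, 0, 0], 0]])

```text
time_s: 5.15
eef_pos: [0.4837, -0.2156, 0.0605]
ee_rot: [-0.001, 0.996, 0.087, -0.001]
wrist_force: [0.0, 0.4, 0.3]
opening: 0.0926
finger_force: 0.0
```

```bash
python3 - <<'E'
from h import *
st()
p=shot('scene','s1.png'); W=cloud(p)
for b in boxes(p,W): print(*b)
plan([(.4864,-.2161,.006,9.9)],1)
E
```

```text
t 5.15 pos [ 0.4837 -0.2156  0.0605] q [-6.000e-04  9.962e-01  8.710e-02 -1.300e-03] F [0.  0.4 0.3] open 0.0926 j [ 0.29  0.61  0.03  2.17 -0.04  0.36 -1.04]
(array([0.6176, 0.    ]), array([390.7,  20.4]), 83.5) 0.0259 [40. 10. 92.] 458 [269. 224.]
(array([ 0.4848, -0.2157]), array([63.3, 44.4]), -78.5) 0.0245 [21. 21. 74.] 209 [350. 228.]
(array([ 0.4444, -0.1421]), array([64.7, 43.9]), -78.6) 0.0251 [23. 21. 81.] 233 [337. 245.]
(array([ 0.4825, -0.0649]), array([62.3, 45.3]), -87.3) 0.0251 [ 24.  18. 156.] 248 [309. 246.]
(array([0.3867, 0.0043]), array([62.3, 43.7]), -1.9) 0.0249 [ 14. 164. 170.] 301 [306. 278.]
(array([0.379 , 0.1277]), array([61.2, 45.5]), 70.9) 0.0253 [ 14. 164. 169.] 334 [269. 298.]
(array([6.153e-01, 6.000e-04]), array([390.4,  17. ]), 85.8) 0.0737 [82. 15. 87.] 542 [265. 216.]
from [ 0.4843 -0.2159  0.0614  9.9921]
[[1,[0.03,0.01,0.74],0.0],[1,[0.03,0.01,0.74],0.0],[1,[0.03,0.01,0.74],0.0]]
end [ 4.8660e-01 -2.1630e-01  5.9000e-03  9.9921e+00]
```

Both views agree on the box poses and on the top height of 25 mm. Grasping the rightmost box.

>>> servo_tool(plan=[[1, [0.02, 0, 0.72], 0], [1, [0.02, 0, 0.72], 0], [1, [0.02, 0, 0.72], 0], [0.4, [0, 0, 0], 0], [0.4, [0, 0, 0], 0], [0.4, [0, 0, 0], 0], [0.4, [0, 0, 0], 0], [0.4, [0, 0, 0], 0]], squeeze=15)

```text
time_s: 6.2
eef_pos: [0.4859, -0.2161, 0.0078]
ee_rot: [-0.0, 0.996, 0.087, -0.0]
wrist_force: [-0.1, 1.2, 6.7]
opening: 0.061
finger_force: 15.0
```

>>> servo_tool(plan=[[0.4, [0, 0, 0], 0], [0.4, [0, 0, -0.4], 0], [0.4, [0, 0, -1], 0], [0.4, [0, 0, -1], 0], [0.4, [0, 0, -1], 0], [0.4, [0, 0, -1], 0], [0.4, [0, 0, -1], 0]])

```text
time_s: 7.08
eef_pos: [0.4857, -0.2162, 0.1438]
ee_rot: [-0.0, 0.996, 0.087, -0.0]
wrist_force: [-0.2, -0.3, -1.0]
opening: 0.061
finger_force: 15.0
```

```bash
python3 - <<'E'
from h import *
st()
# tray slots, station yaw -1.8
c=np.array([.5303,.1795]); a=np.radians(-1.8); ey=np.array([-np.sin(a),np.cos(a)])
for s in(.05,0,-.05): print('slot',c+s*ey)
x,y=c+.05*ey
plan([(.4864,-.2161,.135,88.2),(x,y,.135,88.2),(x,y,.060,88.2)],.4)
E
```

```text
t 7.08 pos [ 0.4857 -0.2162  0.1438] q [-0.000e+00  9.962e-01  8.690e-02 -1.000e-04] F [-0.2 -0.3 -1. ] open 0.061 j [ 0.28  0.48  0.04  2.11 -0.04  0.55 -1.05]
slot [0.53187054 0.22947533]
slot [0.5303 0.1795]
slot [0.52872946 0.12952467]
from [ 0.4857 -0.2162  0.1438  9.9686]
[[0.4,[0.0,-0.0,0.04],-0.98],[0.4,[0.0,0.0,0.04],-0.98],[0.4,[0.0,0.0,0.04],-0.98],[0.4,[0.0,0.0,0.04],-0.98],[0.4,[0.0,0.0,0.04],-0.98],[0.4,[0.0,0.0,0.04],-0.98],[0.4,[0.0,0.0,0.04],-0.98],[0.4,[0.0,0.0,0.04],-0.98],[0.4,[0.99,0.07,0.0],0.0],[0.4,[0.99,0.07,0.0],0.0]]
[[0.4,[0.99,0.07,0.0],0.0],[0.4,[0.99,0.07,0.0],0.0],[0.4,[0.99,0.07,0.0],0.0],[0.4,[0.99,0.07,0.0],0.0],[0.4,[0.99,0.07,0.0],0.0],[0.4,[0.99,0.07,0.0],0.0],[0.4,[0.99,0.07,0.0],0.0],[0.4,[0.99,0.07,0.0],0.0],[0.4,[0.99,0.07,0.0],0.0],[0.4,[0.99,0.07,0.0],0.0]]
[[0.4,[0.99,0.07,0.0],0.0],[0.4,[0.99,0.07,0.0],0.0],[0.4,[0.99,0.07,0.0],0.0],[0.4,[0.99,0.07,0.0],0.0],[0.4,[0.99,0.07,0.0],0.0],[0.4,[0.99,0.07,0.0],0.0],[0.4,[0.01,0.02,0.76],0.0],[0.4,[0.01,0.02,0.76],0.0],[0.4,[0.01,0.02,0.76],0.0],[0.4,[0.01,0.02,0.76],0.0]]
end [5.31900e-01 2.29100e-01 5.98000e-02 8.83686e+01]
```

>>> servo_tool(plan=[[0.4, [0, 0, 0.04], -0.98], [0.4, [0, 0, 0.04], -0.98], [0.4, [0, 0, 0.04], -0.98], [0.4, [0, 0, 0.04], -0.98], [0.4, [0, 0, 0.04], -0.98], [0.4, [0, 0, 0.04], -0.98], [0.4, [0, 0, 0.04], -0.98], [0.4, [0, 0, 0.04], -0.98], [0.4, [0.99, 0.07, 0], 0], [0.4, [0.99, 0.07, 0], 0]])

```text
time_s: 8.32
eef_pos: [0.4905, -0.1669, 0.1348]
ee_rot: [-0.0, 0.718, 0.696, -0.0]
wrist_force: [1.2, -1.1, -0.1]
opening: 0.0608
finger_force: 15.0
```

>>> servo_tool(plan=[[0.4, [0.99, 0.07, 0], 0], [0.4, [0.99, 0.07, 0], 0], [0.4, [0.99, 0.07, 0], 0], [0.4, [0.99, 0.07, 0], 0], [0.4, [0.99, 0.07, 0], 0], [0.4, [0.99, 0.07, 0], 0], [0.4, [0.99, 0.07, 0], 0], [0.4, [0.99, 0.07, 0], 0], [0.4, [0.99, 0.07, 0], 0], [0.4, [0.99, 0.07, 0], 0]])

```text
time_s: 9.57
eef_pos: [0.5153, 0.0805, 0.1349]
ee_rot: [0.0, 0.717, 0.697, -0.0]
wrist_force: [-0.1, 0.3, -1.1]
opening: 0.0611
finger_force: 15.0
```

>>> servo_tool(plan=[[0.4, [0.99, 0.07, 0], 0], [0.4, [0.99, 0.07, 0], 0], [0.4, [0.99, 0.07, 0], 0], [0.4, [0.99, 0.07, 0], 0], [0.4, [0.99, 0.07, 0], 0], [0.4, [0.99, 0.07, 0], 0], [0.4, [0, 0.02, 0.76], 0], [0.4, [0, 0.02, 0.76], 0], [0.4, [0, 0.02, 0.76], 0], [0.4, [0, 0, 0], 0]])

```text
time_s: 10.82
eef_pos: [0.5308, 0.2275, 0.0768]
ee_rot: [-0.0, 0.717, 0.697, -0.001]
wrist_force: [-0.8, -0.0, -1.0]
opening: 0.0612
finger_force: 15.0
```

```bash
python3 - <<'E'
from h import *
st()
p=shot('scene'); W=cloud(p); 
plan([(.5319,.2295,.0535,88.2)],.4)
E
```

```text
t 10.82 pos [0.5308 0.2275 0.0768] q [-2.000e-04  7.170e-01  6.971e-01 -1.300e-03] F [-0.8 -0.  -1. ] open 0.0612 j [-0.32  0.63 -0.26  2.04  0.32  0.51 -0.85]
from [5.31300e-01 2.27800e-01 7.76000e-02 8.83797e+01]
[[0.4,[0.07,0.02,0.96],0.02]]
end [5.31900e-01 2.29600e-01 5.36000e-02 8.81797e+01]
```

>>> servo_tool(plan=[[0.4, [0.07, 0.02, 0.7], 0], [0.4, [0, 0, 0.27], 0], [0.4, [0, 0, 0], 0], [0.8, [0, 0, 0], 0], [0.8, [0, 0, 0], 0], [0.8, [0, 0, 0], 0], [0.8, [0, 0, -1], 0], [0.8, [0, 0, -1], 0], [0.8, [0, 0, -1], 0], [1, [0, 0, -1], 0]])

```text
time_s: 12.12
eef_pos: [0.5322, 0.2297, 0.1544]
ee_rot: [0.0, 0.717, 0.697, 0.0]
wrist_force: [-0.1, -0.7, -0.5]
opening: 0.0807
finger_force: 0.0
```

```bash
python3 - <<'E'
from h import *
st()
p=shot('top'); W=cloud(p)
for b in boxes(p,W): print(*b)
plan([(.51,.06,.15,50),(.4453,-.1409,.135,12.7),(.4453,-.1409,.06,12.7)],1)
E
```

```text
t 12.12 pos [0.5322 0.2297 0.1544] q [0.000e+00 7.171e-01 6.970e-01 1.000e-04] F [-0.1 -0.7 -0.5] open 0.0807 j [-0.28  0.52 -0.32  1.98  0.26  0.67 -0.79]
(array([0.5511, 0.045 ]), array([89.5, 12.5]), 89.3) 0.0287 [17. 18. 75.] 149 [247. 214.]
(array([ 0.4829, -0.0647]), array([61.2, 42.4]), -86.3) 0.0241 [ 19.  29. 117.] 356 [288. 239.]
(array([ 0.4447, -0.1371]), array([62. , 42.9]), -77.3) 0.0244 [ 20.  25. 119.] 362 [315. 253.]
(array([0.3872, 0.0047]), array([58.3, 40. ]), -0.1) 0.0241 [ 10. 160.  91.] 364 [262. 275.]
(array([ 0.6192, -0.2411]), array([32.9, 30. ]), -44.2) 0.0685 [20. 16. 45.] 121 [355. 185.]
(array([0.6218, 0.0895]), array([143.8,   9.2]), 88.1) 0.0753 [100.   7.  69.] 187 [230. 184.]
from [ 0.5334  0.2305  0.1573 88.3665]
[[1,[-0.98,-0.11,0.04],0.55],[1,[-0.98,-0.01,0.04],0.55],[1,[-0.98,0.08,0.04],0.55],[1,[-0.97,0.18,0.04],0.55],[1,[-0.95,0.27,0.04],0.55],[1,[-0.92,0.36,0.04],0.55],[1,[-0.88,0.44,0.04],0.55],[1,[-0.87,0.36,0.07],0.41],[1,[-0.84,0.42,0.07],0.41],[1,[-0.81,0.48,0.07],0.41]]
[[1,[-0.77,0.53,0.07],0.41],[1,[-0.73,0.59,0.07],0.41],[1,[-0.69,0.64,0.07],0.41],[1,[-0.64,0.68,0.07],0.41],[1,[-0.59,0.73,0.07],0.41],[1,[-0.54,0.77,0.07],0.41],[1,[0.0,-0.01,0.99],0.01],[1,[0.0,-0.01,0.99],0.01],[1,[0.0,-0.01,0.99],0.01]]
end [ 0.4452 -0.1407  0.0603 12.6665]
```

>>> servo_tool(plan=[[1, [-0.98, -0.11, 0.04], 0.55], [1, [-0.98, -0.01, 0.04], 0.55], [1, [-0.98, 0.08, 0.04], 0.55], [1, [-0.97, 0.18, 0.04], 0.55], [1, [-0.95, 0.27, 0.04], 0.55], [1, [-0.92, 0.36, 0.04], 0.55], [1, [-0.88, 0.44, 0.04], 0.55], [1, [-0.87, 0.36, 0.07], 0.41], [1, [-0.84, 0.42, 0.07], 0.41], [1, [-0.81, 0.48, 0.07], 0.41]])

```text
time_s: 13.42
eef_pos: [0.4867, -0.0096, 0.141]
ee_rot: [-0.0, 0.947, 0.32, -0.0]
wrist_force: [0.4, -0.4, 0.1]
opening: 0.0929
finger_force: 0.0
```

>>> servo_tool(plan=[[1, [-0.77, 0.53, 0.07], 0.41], [1, [-0.73, 0.59, 0.07], 0.41], [1, [-0.69, 0.64, 0.07], 0.41], [1, [-0.64, 0.68, 0.07], 0.41], [1, [-0.59, 0.73, 0.07], 0.41], [1, [-0.54, 0.77, 0.07], 0.41], [1, [0, 0, 0.99], 0.01], [1, [0, 0, 0], 0], [1, [0, 0, 0], 0]])

```text
time_s: 14.55
eef_pos: [0.4442, -0.1423, 0.1061]
ee_rot: [-0.0, 0.994, 0.112, -0.0]
wrist_force: [0.2, -1.0, -0.3]
opening: 0.0927
finger_force: 0.0
```

```bash
python3 - <<'E'
from h import *
st()
for n in('scene','top'):
    p=shot(n,'a_%s.png'%n); W=cloud(p); print(n)
    for b in boxes(p,W): print(*b)
E
```

```text
t 14.55 pos [ 0.4442 -0.1423  0.1061] q [-1.000e-04  9.937e-01  1.118e-01 -1.000e-04] F [ 0.2 -1.  -0.3] open 0.0927 j [ 0.18  0.48  0.02  2.28 -0.02  0.38 -1.14]
scene
(array([ 0.6106, -0.0424]), array([131.8,  17.6]), 82.7) 0.0253 [41.  8. 98.] 156 [281. 221.]
(array([ 0.4821, -0.0652]), array([63.8, 45.4]), -86.9) 0.0251 [ 23.  20. 113.] 251 [309. 246.]
(array([ 0.4433, -0.1376]), array([64. , 44.6]), -78.7) 0.0252 [21. 22. 75.] 251 [336. 246.]
(array([0.3856, 0.0046]), array([64. , 44.1]), -4.9) 0.0253 [ 14. 162. 174.] 296 [306. 278.]
(array([0.3788, 0.1281]), array([61.4, 45.2]), 69.1) 0.0254 [ 14. 164. 173.] 330 [269. 298.]
(array([6.147e-01, 5.000e-04]), array([390.7,  17.6]), 85.3) 0.0736 [75. 15. 89.] 542 [266. 215.]
(array([0.5306, 0.2303]), array([63.3, 43. ]), -4.7) 0.0694 [ 23.  19. 158.] 295 [211. 263.]
top
(array([0.3872, 0.0046]), array([58.6, 40. ]), 0.1) 0.0243 [ 14. 156. 117.] 326 [262. 274.]
(array([0.3793, 0.1276]), array([61.2, 42.8]), 70.6) 0.0244 [ 14. 153. 117.] 374 [216. 278.]
(array([ 0.6188, -0.2421]), array([33. , 31.9]), -40.4) 0.0681 [18. 18. 42.] 126 [355. 185.]
(array([0.5301, 0.231 ]), array([61.2, 44.1]), -2.9) 0.0681 [ 20.  26. 116.] 373 [176. 219.]
```

>>> servo_tool(plan=[[1, [0.02, -0.19, 0.4], 0.05], [1, [0, 0, 0.9], 0], [1, [0, 0, 0.9], 0], [1, [0, 0, 0.9], 0], [1, [0, 0, 0.82], 0], [0.4, [0, 0, 0], 0], [0.4, [0, 0, 0], 0], [0.4, [0, 0, 0], 0], [0.4, [0, 0, 0], 0], [0.4, [0, 0, 0], 0]])

```text
time_s: 15.9
eef_pos: [0.444, -0.1374, 0.0085]
ee_rot: [0.0, 0.994, 0.108, 0.001]
wrist_force: [-1.2, 0.5, 7.5]
opening: 0.0608
finger_force: 15.0
```

>>> servo_tool(plan=[[0.4, [0, 0, 0], 0], [0.4, [0, 0, -0.4], 0], [0.4, [0, 0, -1], 0], [0.4, [0, 0, -1], 0], [0.4, [0, 0, -1], 0], [0.4, [0, 0, -1], 0], [0.4, [0, 0, -1], 0]])

```text
time_s: 16.77
eef_pos: [0.4433, -0.1374, 0.1444]
ee_rot: [0.0, 0.994, 0.108, 0.0]
wrist_force: [0.9, 0.2, -0.6]
opening: 0.0608
finger_force: 15.0
```

```bash
python3 - <<'E'
from h import *
st()
plan([(.5,.0,.145,50),(.5303,.1795,.14,88.2),(.5303,.1795,.0775,88.2)],.4)
E
```

```text
t 16.77 pos [ 0.4433 -0.1374  0.1444] q [0.000e+00 9.942e-01 1.077e-01 1.000e-04] F [ 0.9  0.2 -0.6] open 0.0608 j [ 0.16  0.41  0.02  2.26 -0.02  0.47 -1.15]
from [ 0.4433 -0.1374  0.1444 12.3622]
[[0.4,[0.57,-0.81,-0.0],-0.63],[0.4,[0.65,-0.75,-0.0],-0.63],[0.4,[0.73,-0.67,-0.0],-0.63],[0.4,[0.8,-0.59,-0.0],-0.63],[0.4,[0.86,-0.5,-0.0],-0.63],[0.4,[0.91,-0.4,-0.0],-0.63],[0.4,[0.78,-0.46,0.02],-0.48],[0.4,[0.82,-0.39,0.02],-0.48],[0.4,[0.85,-0.32,0.02],-0.48],[0.4,[0.87,-0.25,0.02],-0.48]]
[[0.4,[0.89,-0.17,0.02],-0.48],[0.4,[0.9,-0.1,0.02],-0.48],[0.4,[0.91,-0.02,0.02],-0.48],[0.4,[0.91,0.05,0.02],-0.48],[0.4,[0.0,0.0,0.84],0.01],[0.4,[0.0,0.0,0.84],0.01],[0.4,[0.0,0.0,0.84],0.01]]
end [5.30200e-01 1.79300e-01 7.74000e-02 8.82622e+01]
```

>>> servo_tool(plan=[[0.4, [0.57, -0.81, 0], -0.63], [0.4, [0.65, -0.75, 0], -0.63], [0.4, [0.73, -0.67, 0], -0.63], [0.4, [0.8, -0.59, 0], -0.63], [0.4, [0.86, -0.5, 0], -0.63], [0.4, [0.91, -0.4, 0], -0.63], [0.4, [0.78, -0.46, 0.02], -0.48], [0.4, [0.82, -0.39, 0.02], -0.48], [0.4, [0.85, -0.32, 0.02], -0.48], [0.4, [0.87, -0.25, 0.02], -0.48]])

```text
time_s: 18.02
eef_pos: [0.5155, 0.0912, 0.1408]
ee_rot: [0.0, 0.821, 0.571, -0.0]
wrist_force: [-0.3, 0.2, -0.8]
opening: 0.061
finger_force: 15.0
```

>>> servo_tool(plan=[[0.4, [0.89, -0.17, 0.02], -0.48], [0.4, [0.9, -0.1, 0.02], -0.48], [0.4, [0.91, 0, 0.02], -0.48], [0.4, [0.91, 0.05, 0.02], -0.48], [0.4, [0, 0, 0.84], 0], [0.4, [0, 0, 0.84], 0], [0.4, [0, 0, 0.84], 0], [0.4, [0, 0, 0.2], 0], [0.4, [0, 0, 0], 0]])

```text
time_s: 19.15
eef_pos: [0.531, 0.1797, 0.0708]
ee_rot: [-0.0, 0.715, 0.699, -0.0]
wrist_force: [-0.5, -0.8, -0.6]
opening: 0.0606
finger_force: 15.0
```

```bash
python3 - <<'E'
from h import *
st()
plan([(.5303,.1795,.0535,88.2)],.4)
E
```

```text
t 19.15 pos [0.531  0.1797 0.0708] q [-1.000e-04  7.154e-01  6.987e-01 -2.000e-04] F [-0.5 -0.8 -0.6] open 0.0606 j [-0.25  0.63 -0.26  2.08  0.34  0.47 -0.79]
from [5.31000e-01 1.79700e-01 7.08000e-02 8.86507e+01]
[[0.4,[-0.01,-0.03,0.69],0.05]]
end [5.30300e-01 1.79400e-01 5.36000e-02 8.81507e+01]
```

>>> servo_tool(plan=[[0.4, [0, -0.03, 0.5], 0.05], [0.4, [0, 0, 0.22], 0], [0.4, [0, 0, 0], 0], [0.8, [0, 0, 0], 0], [0.8, [0, 0, 0], 0], [0.8, [0, 0, 0], 0], [0.8, [0, 0, -1], 0], [0.8, [0, 0, -1], 0], [0.8, [0, 0, -1], 0], [1, [0, 0, -1], 0]])

```text
time_s: 20.4
eef_pos: [0.5302, 0.1791, 0.1538]
ee_rot: [0.0, 0.719, 0.695, 0.0]
wrist_force: [0.8, 0.7, -0.7]
opening: 0.0798
finger_force: 0.0
```

```bash
python3 - <<'E'
from h import *
st()
p=shot('top'); W=cloud(p)
for b in boxes(p,W): print(*b)
plan([(.51,.06,.15,45),(.4827,-.0647,.135,3.6),(.4827,-.0647,.06,3.6)],1)
E
```

```text
t 20.4 pos [0.5302 0.1791 0.1538] q [0.     0.7189 0.6951 0.    ] F [ 0.8  0.7 -0.7] open 0.0798 j [-0.19  0.51 -0.34  2.03  0.27  0.65 -0.73]
(array([0.5509, 0.0411]), array([81.5, 12.4]), 88.8) 0.0286 [15. 20. 65.] 134 [248. 214.]
(array([ 0.483 , -0.0646]), array([60.8, 42.8]), -85.9) 0.0243 [18. 30. 99.] 361 [288. 239.]
(array([ 0.6193, -0.2423]), array([32.3, 31.9]), -28.1) 0.0677 [20. 16. 45.] 126 [355. 185.]
from [ 0.5314  0.1797  0.1566 88.0658]
[[1,[-0.96,-0.14,0.05],0.86],[1,[-0.97,0.01,0.05],0.86],[1,[-0.96,0.15,0.05],0.86],[1,[-0.93,0.29,0.05],0.86],[1,[-0.87,0.43,0.05],0.86],[1,[-0.72,0.46,0.1],0.69],[1,[-0.66,0.54,0.1],0.69],[1,[-0.59,0.62,0.1],0.69],[1,[-0.51,0.68,0.1],0.69],[1,[-0.42,0.74,0.1],0.69]]
[[1,[-0.33,0.79,0.1],0.69],[1,[0.0,-0.0,0.75],0.0],[1,[0.0,-0.0,0.75],0.0],[1,[0.0,-0.0,0.75],0.0],[1,[0.0,-0.0,0.75],0.0]]
end [ 0.4826 -0.0648  0.0604  3.6658]
```

>>> servo_tool(plan=[[1, [-0.96, -0.14, 0.05], 0.86], [1, [-0.97, 0, 0.05], 0.86], [1, [-0.96, 0.15, 0.05], 0.86], [1, [-0.93, 0.29, 0.05], 0.86], [1, [-0.87, 0.43, 0.05], 0.86], [1, [-0.72, 0.46, 0.1], 0.69], [1, [-0.66, 0.54, 0.1], 0.69], [1, [-0.59, 0.62, 0.1], 0.69], [1, [-0.51, 0.68, 0.1], 0.69], [1, [-0.42, 0.74, 0.1], 0.69]])

```text
time_s: 21.7
eef_pos: [0.4856, -0.045, 0.134]
ee_rot: [0.0, 0.996, 0.09, 0.0]
wrist_force: [-0.5, -0.5, 0.0]
opening: 0.0932
finger_force: 0.0
```

>>> servo_tool(plan=[[1, [-0.33, 0.79, 0.1], 0.69], [1, [0, 0, 0.6], 0], [1, [0, 0, 0], 0], [1, [0, 0, 0], 0]])

```text
time_s: 22.2
eef_pos: [0.4814, -0.0651, 0.1168]
ee_rot: [-0.0, 0.999, 0.032, -0.0]
wrist_force: [0.6, 0.6, 0.2]
opening: 0.0929
finger_force: 0.0
```

```bash
python3 - <<'E'
from h import *
st()
W=np.load('top.npy')
for x in np.arange(.45,.6,.01):
    r=[]
    for y in np.arange(-.04,.05,.01):
        k=(abs(W[...,0]-x)<.005)&(abs(W[...,1]-y)<.005); r.append(int(1000*np.nanmedian(W[k][:,2])) if k.any() else -1)
    print(round(x,2),r)
for n in('scene','top'):
    p=shot(n,'b_%s.png'%n); W=cloud(p); print(n)
    for b in boxes(p,W):print(*b)
E
```

```text
t 22.2 pos [ 0.4814 -0.0651  0.1168] q [-0.      0.9995  0.0323 -0.    ] F [0.6 0.6 0.2] open 0.0929 j [-0.03  0.48  0.06  2.24 -0.07  0.43 -1.42]
0.45 [0, 0, 0, -1, 0, 0, 0, 0, 0]
0.46 [2, 0, 0, -1, 0, -1, -1, 0, 0]
0.47 [25, 0, 1, 5, 1, 0, 0, 2, 0]
0.48 [23, 0, 6, 44, 7, 8, 6, 8, 6]
0.49 [26, 0, 41, 43, 8, 8, 10, 6, 8]
0.5 [24, 0, 41, 45, 18, 30, 28, 26, 27]
0.51 [0, 0, 58, 63, 9, 7, 4, 8, 5]
0.52 [0, 0, 59, 61, 31, 10, 18, 9, 11]
0.53 [0, -1, 59, 63, 54, 23, 22, 23, 25]
0.54 [0, 0, 52, 60, 7, 7, 10, 7, 7]
0.55 [0, 0, 42, 42, 11, 27, 28, 25, 28]
0.56 [2, -1, 43, 42, 6, 6, 7, 8, 8]
0.57 [1, 0, 41, 45, 7, 8, 9, 6, 8]
0.58 [0, 0, 6, 7, 6, 8, 7, 6, 5]
0.59 [3, 2, 5, 7, 5, 6, 7, 6, 7]
scene
(array([0.6162, 0.0012]), array([140.4,  18.8]), 79.1) 0.0259 [38. 10. 90.] 174 [268. 224.]
(array([ 0.483 , -0.0648]), array([61.9, 46.5]), -86.5) 0.0248 [21. 21. 74.] 252 [309. 246.]
(array([0.3863, 0.0044]), array([61.9, 43.6]), -3.2) 0.0254 [ 13. 189. 143.] 296 [306. 278.]
(array([0.3789, 0.1277]), array([61.1, 45.7]), 70.4) 0.0252 [ 14. 166. 174.] 337 [269. 298.]
(array([0.6209, 0.0767]), array([238.9,  16.9]), 85.4) 0.0746 [103.  21.  87.] 364 [245. 222.]
(array([0.5283, 0.1798]), array([63.1, 43.6]), -2.0) 0.0694 [ 23.  20. 159.] 291 [228. 257.]
(array([0.5087, 0.2421]), array([65.3, 43.5]), -3.8) 0.0692 [ 23.  20. 159.] 304 [210. 270.]
top
(array([0.6216, 0.0783]), array([121.9,   8.6]), 87.8) 0.075 [90.  8. 68.] 161 [234. 184.]
(array([0.528, 0.18 ]), array([60.9, 43.8]), 2.0) 0.0679 [ 20.  27. 115.] 374 [195. 220.]
(array([0.5102, 0.243 ]), array([59.8, 43.9]), -1.7) 0.0678 [ 20.  26. 115.] 376 [171. 227.]
```

The first box was knocked within the tray but still lies flat in it. The third box's left end is too close to the stop post for a finger. I'll grip it across its short side, carry it clear and regrasp.

>>> servo_tool(plan=[[0.78, [0.06, 0, 0], -1], [0.78, [0, 0, 0], -1], [0.78, [0, 0, 0], -1], [0.78, [0, 0, 0], -1], [0.78, [0, 0, 0], -1], [0.78, [0, 0, 0], -1], [0.78, [0, 0, 0], -1], [0.78, [0, 0, 0], -1], [0.78, [0, 0, 0], -1], [0.78, [0, 0, 0], -0.05]])

```text
time_s: 23.55
eef_pos: [0.4829, -0.0653, 0.1169]
ee_rot: [0.0, 0.681, 0.732, 0.0]
wrist_force: [-0.5, -0.6, -0.1]
opening: 0.0726
finger_force: 0.0
```

>>> servo_tool(plan=[[0.78, [0, 0, 0.9], 0], [0.78, [0, 0, 0.9], 0], [0.78, [0, 0, 0.9], 0], [0.78, [0, 0, 0], 0]])

```text
time_s: 24.05
eef_pos: [0.4822, -0.0649, 0.0483]
ee_rot: [-0.001, 0.682, 0.732, -0.001]
wrist_force: [0.0, 0.6, 0.1]
opening: 0.0727
finger_force: 0.0
```

```bash
python3 - <<'E'
from h import *
st()
plan([(.483,-.0648,.0085,93.8)],.78)
E
```

```text
t 24.05 pos [ 0.4822 -0.0649  0.0483] q [-7.000e-04  6.817e-01  7.316e-01 -9.000e-04] F [0.  0.6 0.1] open 0.0727 j [ 0.21  0.62 -0.27  2.26  0.51  0.32 -0.43]
from [ 4.82200e-01 -6.49000e-02  4.83000e-02  9.40478e+01]
[[0.78,[0.0,0.02,0.8],0.01],[0.78,[0.0,0.02,0.8],0.01]]
end [ 4.83100e-01 -6.48000e-02  8.30000e-03  9.38478e+01]
```

>>> servo_tool(plan=[[0.78, [0, 0.02, 0.8], 0], [0.78, [0, 0.02, 0.8], 0], [0.3, [0, 0, 0], 0], [0.3, [0, 0, 0], 0], [0.3, [0, 0, 0], 0], [0.3, [0, 0, 0], 0], [0.3, [0, 0, 0], 0], [0.3, [0, 0, 0], 0], [0.3, [0, 0, -1], 0], [0.3, [0, 0, -1], 0]])

```text
time_s: 25.3
eef_pos: [0.4835, -0.0651, 0.0598]
ee_rot: [-0.0, 0.681, 0.732, -0.0]
wrist_force: [0.1, 0.5, -0.9]
opening: 0.0427
finger_force: 15.0
```

>>> servo_tool(plan=[[0.3, [-1, 0, 0], 0], [0.3, [-1, 0, 0], 0], [0.3, [-1, 0, 0], 0], [0.3, [-1, 0, 0], 0], [0.3, [0, 0, 0], 0], [0.3, [0, 0, 1], 0], [0.3, [0, 0, 0.6], 0], [0.3, [0, 0, 0.34], 0], [0.3, [0, 0, 0], 0], [0.75, [0, 0, 0], 0]])

```text
time_s: 26.55
eef_pos: [0.4912, -0.1647, 0.0109]
ee_rot: [0.0, 0.681, 0.733, 0.0]
wrist_force: [-0.1, -0.4, 0.6]
opening: 0.0488
finger_force: 0.0
```

>>> servo_tool(plan=[[0.75, [0, 0, 0], 0], [0.75, [0, 0, 0], 0], [0.75, [0, 0, -0.8], 0], [0.75, [0, 0, -1], 0], [1, [0, 0, -1], 0], [1, [0, 0, 0], 1], [1, [0, 0, 0], 1], [1, [0, 0, 0], 1], [1, [0, 0, 0], 1], [1, [0, 0, 0], 1]])

```text
time_s: 27.8
eef_pos: [0.491, -0.1649, 0.0808]
ee_rot: [0.0, 0.928, 0.373, 0.0]
wrist_force: [0.9, 0.9, 0.2]
opening: 0.0927
finger_force: 0.0
```

>>> servo_tool(plan=[[1, [0, 0, 0], 1], [1, [0, 0, 0], 1], [1, [0, 0, 0], 1], [1, [0, 0, 0], 1], [1, [0, 0, 0], 0], [1, [0, 0, 0], 0]])

```text
time_s: 28.55
eef_pos: [0.491, -0.1648, 0.0807]
ee_rot: [0.0, 0.999, 0.038, -0.0]
wrist_force: [0.2, 0.9, 0.9]
opening: 0.0932
finger_force: 0.0
```

```bash
python3 - <<'E'
from h import *
st()
p=shot('scene'); W=cloud(p)
for b in boxes(p,W):print(*b)
E
```

```text
t 28.55 pos [ 0.491  -0.1648  0.0807] q [ 0.      0.9993  0.0384 -0.    ] F [0.2 0.9 0.9] open 0.0932 j [ 0.19  0.57  0.03  2.19 -0.04  0.39 -1.24]
(array([ 0.6127, -0.0421]), array([246.9,  16.9]), 83.9) 0.0252 [40.  8. 95.] 298 [281. 220.]
(array([ 0.4886, -0.1641]), array([63.9, 45.6]), -84.7) 0.0252 [21. 22. 74.] 234 [335. 233.]
(array([0.4896, 0.0327]), array([97.6, 42.7]), -84.4) 0.029 [ 36.   6. 125.] 149 [280. 253.]
(array([0.3862, 0.0043]), array([61.8, 43.8]), -1.4) 0.0252 [ 14. 163. 171.] 294 [306. 278.]
(array([0.3787, 0.1275]), array([61.1, 46.1]), 72.0) 0.0252 [ 14. 166. 171.] 328 [269. 298.]
(array([ 0.6116, -0.0287]), array([220.8,  17.2]), 84.0) 0.0733 [60. 12. 87.] 286 [277. 212.]
(array([0.6235, 0.1326]), array([89.9, 10.7]), 88.3) 0.0759 [107.  26.  80.] 136 [229. 227.]
(array([0.5278, 0.1794]), array([64.4, 44.2]), -3.2) 0.0693 [ 23.  19. 155.] 288 [228. 257.]
(array([0.5089, 0.2422]), array([63.9, 43.1]), -3.1) 0.0692 [ 23.  20. 157.] 305 [210. 270.]
```

Now the long-side grasp, then place it in slot 3, at (0.5287, 0.1295).

>>> servo_tool(plan=[[1, [0, 0, 0.98], 0], [1, [0, 0, 0.98], 0], [1, [0, 0, 0.92], 0], [0.4, [0, 0, 0], 0], [0.4, [0, 0, 0], 0], [0.4, [0, 0, 0], 0], [0.4, [0, 0, 0], 0], [0.4, [0, 0, 0], 0], [0.4, [0, 0, 0], 0], [0.4, [0, 0, -0.4], 0]])

```text
time_s: 29.85
eef_pos: [0.4908, -0.1648, 0.0188]
ee_rot: [-0.0, 0.999, 0.037, -0.0]
wrist_force: [0.6, 0.0, -0.7]
opening: 0.0607
finger_force: 15.0
```

>>> servo_tool(plan=[[0.4, [0, 0, -1], 0], [0.4, [0, 0, -1], 0], [0.4, [0, 0, -1], 0], [0.4, [0, 0, -1], 0], [0.4, [0, 0, -1], 0], [0.4, [0, 0, 0], 0]])

```text
time_s: 30.6
eef_pos: [0.4918, -0.1651, 0.1456]
ee_rot: [0.0, 0.999, 0.036, 0.002]
wrist_force: [0.5, 0.6, -0.2]
opening: 0.0608
finger_force: 15.0
```

```bash
python3 - <<'E'
from h import *
st()
plan([(.51,.0,.145,50),(.5285,.129,.14,88.2),(.5285,.129,.0715,88.2)],.4)
E
```

```text
t 30.6 pos [ 0.4918 -0.1651  0.1456] q [5.000e-04 9.993e-01 3.640e-02 1.800e-03] F [ 0.5  0.6 -0.2] open 0.0608 j [ 0.18  0.46  0.04  2.14 -0.04  0.54 -1.25]
from [ 0.4918 -0.1651  0.1456  4.1712]
[[0.4,[0.17,-0.93,0.0],-0.65],[0.4,[0.28,-0.91,0.0],-0.65],[0.4,[0.38,-0.87,0.0],-0.65],[0.4,[0.47,-0.82,0.0],-0.65],[0.4,[0.56,-0.76,0.0],-0.65],[0.4,[0.65,-0.69,0.0],-0.65],[0.4,[0.72,-0.62,0.0],-0.65],[0.4,[0.74,-0.46,0.04],-0.64],[0.4,[0.78,-0.38,0.04],-0.64],[0.4,[0.82,-0.29,0.04],-0.64]]
[[0.4,[0.85,-0.2,0.04],-0.64],[0.4,[0.86,-0.1,0.04],-0.64],[0.4,[0.87,-0.0,0.04],-0.64],[0.4,[0.0,-0.0,0.91],-0.0],[0.4,[0.0,-0.0,0.91],-0.0],[0.4,[0.0,-0.0,0.91],-0.0]]
end [5.28500e-01 1.28900e-01 7.14000e-02 8.80712e+01]
```

>>> servo_tool(plan=[[0.4, [0.17, -0.93, 0], -0.65], [0.4, [0.28, -0.91, 0], -0.65], [0.4, [0.38, -0.87, 0], -0.65], [0.4, [0.47, -0.82, 0], -0.65], [0.4, [0.56, -0.76, 0], -0.65], [0.4, [0.65, -0.69, 0], -0.65], [0.4, [0.72, -0.62, 0], -0.65], [0.4, [0.74, -0.46, 0.04], -0.64], [0.4, [0.78, -0.38, 0.04], -0.64], [0.4, [0.82, -0.29, 0.04], -0.64]])

```text
time_s: 31.85
eef_pos: [0.5179, 0.0652, 0.1398]
ee_rot: [-0.0, 0.824, 0.567, -0.001]
wrist_force: [0.5, 0.6, -1.1]
opening: 0.0609
finger_force: 15.0
```

>>> servo_tool(plan=[[0.4, [0.85, -0.2, 0.04], -0.64], [0.4, [0.86, -0.1, 0.04], -0.64], [0.4, [0.87, 0, 0.04], -0.64], [0.4, [0, 0, 0.91], 0], [0.4, [0, 0, 0.91], 0], [0.4, [0, 0, 0.91], 0], [0.4, [0, 0, 0], 0], [0.4, [0, 0, 0], 0]])

```text
time_s: 32.85
eef_pos: [0.5276, 0.1292, 0.0695]
ee_rot: [-0.0, 0.719, 0.695, -0.0]
wrist_force: [0.1, -0.2, -1.2]
opening: 0.0608
finger_force: 15.0
```

```bash
python3 - <<'E'
from h import *
st()
plan([(.5285,.1295,.0535,88.2)],.4)
E
```

```text
t 32.85 pos [0.5276 0.1292 0.0695] q [-2.000e-04  7.189e-01  6.952e-01 -1.000e-04] F [ 0.1 -0.2 -1.2] open 0.0608 j [-0.15  0.62 -0.28  2.12  0.38  0.45 -0.76]
from [5.27600e-01 1.29200e-01 6.95000e-02 8.80798e+01]
[[0.4,[0.01,0.04,0.64],-0.01]]
end [5.28600e-01 1.29400e-01 5.35000e-02 8.81798e+01]
```

>>> servo_tool(plan=[[0.4, [0.02, 0.04, 0.45], 0], [0.4, [0, 0, 0.22], 0], [0.4, [0, 0, 0], 0], [0.8, [0, 0, 0], 0], [0.8, [0, 0, 0], 0], [0.8, [0, 0, 0], 0], [0.8, [0, 0, -1], 0], [0.8, [0, 0, -1], 0], [0.8, [0, 0, -1], 0], [1, [0, 0, -1], 0]])

```text
time_s: 34.1
eef_pos: [0.5286, 0.1295, 0.1534]
ee_rot: [-0.0, 0.719, 0.695, -0.0]
wrist_force: [0.8, -0.3, -0.3]
opening: 0.0804
finger_force: 0.0
```

>>> servo_tool(plan=[[1, [0, -0.8, -1], 0], [1, [0, -1, 0], 0], [1, [0, -1, 0], 0], [1, [0, 0, 0], 0]])

```text
time_s: 34.6
eef_pos: [0.4574, 0.1318, 0.1779]
ee_rot: [0.0, 0.718, 0.696, -0.0]
wrist_force: [-0.2, -0.3, 0.5]
opening: 0.0928
finger_force: 0.0
```

```bash
python3 - <<'E'
from h import *
st()
from scipy.optimize import least_squares
for n in('top','scene'):
    p=shot(n,'c_%s.png'%n); W=cloud(p); print(n)
    for b in boxes(p,W):
        if b[1]>.06: print(*b)
    z=W[...,2]; k=(z>.1)&(z<.112)&(abs(W[...,0]-.5375)<.07)&(abs(W[...,1]-.336)<.07); P=W[k]; print('handle',np.nanmedian(P,0),rect(P))
    k=(z>.054)&(z<.066)&(abs(W[...,0]-.5375)<.07)&(abs(W[...,1]-.336)<.058)
    P=W[k]; c,r=cv2.minEnclosingCircle((P[:,:2]*1000).astype(np.float32)); print('wheel',c,r)
a=cv2.imread('pics/c_top.png');cv2.imwrite('pics/c1.png',cv2.resize(a[150:300,90:290],None,fx=3.5,fy=3.5))
E
```

```text
t 34.6 pos [0.4574 0.1318 0.1779] q [ 1.000e-04  7.185e-01  6.955e-01 -4.000e-04] F [-0.2 -0.3  0.5] open 0.0928 j [-0.1   0.39 -0.4   2.18  0.26  0.62 -0.72]
top
handle [0.50666273 0.36825239 0.10598278] (array([0.5066, 0.3688]), array([18. , 17.7]), 9.0)
wheel (534.87353515625, 339.059814453125) 54.25593566894531
scene
(array([ 0.6072, -0.097 ]), array([197.2,   8.5]), 87.8) 0.0708 [53.  9. 94.] 241 [297. 206.]
(array([0.6247, 0.1461]), array([100. ,  15.4]), 84.4) 0.0754 [105.  24.  87.] 161 [224. 229.]
(array([0.5266, 0.1283]), array([65.1, 43.3]), -0.3) 0.0695 [20. 21. 85.] 279 [245. 251.]
(array([0.5285, 0.1801]), array([66.6, 43.7]), -1.6) 0.0694 [ 23.  20. 150.] 282 [228. 257.]
(array([0.5103, 0.2422]), array([65.6, 43.6]), -3.2) 0.0695 [ 23.  20. 161.] 311 [210. 270.]
handle [0.50555036 0.36953551 0.10613579] (array([0.5063, 0.3697]), array([19.3, 17.7]), 47.5)
wheel (535.8613891601562, 338.93597412109375) 54.92921829223633
```

View pics/c1.png

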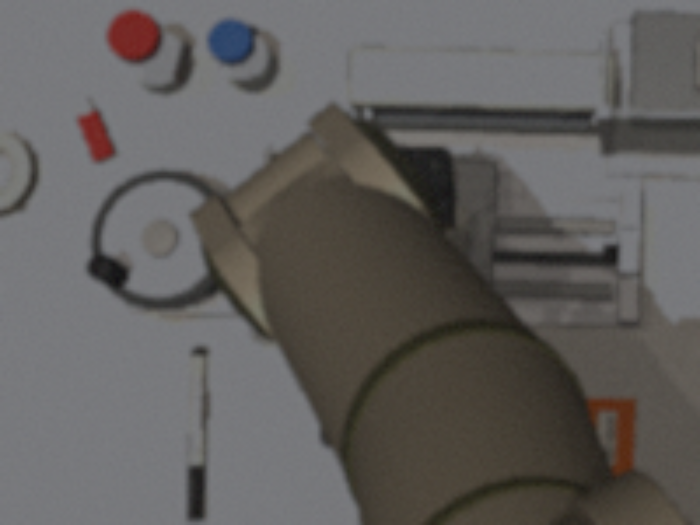

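Top view: the arm half covers the tray; the handle is at crop (108,270). The scene view gave three boxes flat in the tray, at 69 mm top height. Heading for the handle.

```bash
python3 - <<'E'
from h import *
plan([(.5065,.3692,.175,88.2),(.5065,.3692,.13,88.2)],1)
E
```

```text
from [ 0.4595  0.1321  0.1778 88.0791]
[[1,[0.95,0.16,0.01],-0.0],[1,[0.95,0.16,0.01],-0.0],[1,[0.95,0.16,0.01],-0.0],[1,[0.95,0.16,0.01],-0.0],[1,[0.95,0.16,0.01],-0.0],[1,[0.95,0.16,0.01],-0.0],[1,[0.95,0.16,0.01],-0.0],[1,[0.95,0.16,0.01],-0.0],[1,[0.95,0.16,0.01],-0.0],[1,[0.95,0.16,0.01],-0.0]]
[[1,[0.02,-0.02,0.91],-0.01],[1,[0.02,-0.02,0.91],-0.01]]
end [ 0.5065  0.3691  0.1298 88.2791]
```

>>> servo_tool(plan=[[1, [0.95, 0.16, 0], 0], [1, [0.95, 0.16, 0], 0], [1, [0.95, 0.16, 0], 0], [1, [0.95, 0.16, 0], 0], [1, [0.95, 0.16, 0], 0], [1, [0.95, 0.16, 0], 0], [1, [0.95, 0.16, 0], 0], [1, [0.95, 0.16, 0], 0], [1, [0.95, 0.16, 0], 0], [1, [0.95, 0.16, 0], 0]])

```text
time_s: 35.95
eef_pos: [0.5069, 0.3695, 0.1776]
ee_rot: [0.0, 0.719, 0.695, -0.0]
wrist_force: [0.5, -0.2, -0.0]
opening: 0.0931
finger_force: 0.0
```

>>> servo_tool(plan=[[1, [0, 0, 0.9], 0], [1, [0, 0, 0.9], 0], [1, [0, 0, 0], 0], [1, [0, 0, 0], 0]])

```text
time_s: 36.45
eef_pos: [0.507, 0.3686, 0.1332]
ee_rot: [-0.0, 0.719, 0.695, 0.0]
wrist_force: [-0.0, 0.4, 0.6]
opening: 0.0927
finger_force: 0.0
```

```bash
python3 - <<'E'
from h import *
st()
p=shot('scene');W=cloud(p)
for b in boxes(p,W):
        if b[1]>.06: print(*b)
cur=plan([(.5065,.3692,.070,88.2)],1)
def circ(a0,da,n,cur):
    c=np.array([.5352,.339]); pts=[(*(c+.042*np.array([np.cos(t),np.sin(t)])),cur[2],cur[3]) for t in np.radians(a0-da*np.arange(1,n+1))]
    return plan(pts,.1,cur=cur,step=10)
circ(133.6,24,30,cur)
E
```

```text
t 36.45 pos [0.507  0.3686 0.1332] q [-0.000e+00  7.189e-01  6.952e-01  3.000e-04] F [-0.   0.4  0.6] open 0.0927 j [-0.49  0.6  -0.35  1.89  0.31  0.7  -1.05]
(array([ 0.6062, -0.1295]), array([134.2,   9.7]), 86.4) 0.0714 [ 54.   9. 105.] 177 [306. 202.]
(array([0.6205, 0.0694]), array([252.8,  17.4]), 85.6) 0.0751 [102.  20.  98.] 366 [247. 221.]
(array([0.5263, 0.1277]), array([62.6, 42.6]), -2.6) 0.0694 [ 23.  20. 118.] 274 [245. 251.]
(array([0.5283, 0.1802]), array([62.9, 43.1]), -2.3) 0.0693 [ 21.  20. 114.] 290 [228. 257.]
(array([0.5083, 0.2428]), array([63.4, 43. ]), -3.6) 0.0693 [ 22.  21. 112.] 312 [210. 270.]
from [ 0.5071  0.3686  0.1335 88.0741]
[[1,[0.01,-0.01,0.85],-0.0],[1,[0.01,-0.01,0.85],-0.0],[1,[0.01,-0.01,0.85],-0.0]]
end [5.06400e-01 3.69400e-01 6.97000e-02 8.80741e+01]
[[0.1,[0.39,0.58,-0.0],-0.0],[0.1,[0.11,0.69,-0.0],-0.0],[0.1,[-0.17,0.67,-0.0],-0.0],[0.1,[-0.44,0.55,-0.0],-0.0],[0.1,[-0.62,0.32,-0.0],-0.0],[0.1,[-0.69,0.04,-0.0],-0.0],[0.1,[-0.66,-0.24,-0.0],-0.0],[0.1,[-0.5,-0.49,-0.0],-0.0],[0.1,[-0.25,-0.65,-0.0],-0.0],[0.1,[0.03,-0.7,-0.0],-0.0]]
[[0.1,[0.31,-0.62,-0.0],-0.0],[0.1,[0.54,-0.45,-0.0],-0.0],[0.1,[0.67,-0.18,-0.0],-0.0],[0.1,[0.69,0.1,-0.0],-0.0],[0.1,[0.59,0.37,-0.0],-0.0],[0.1,[0.39,0.59,-0.0],-0.0],[0.1,[0.11,0.69,-0.0],-0.0],[0.1,[-0.17,0.67,-0.0],-0.0],[0.1,[-0.44,0.55,-0.0],-0.0],[0.1,[-0.62,0.32,-0.0],-0.0]]
[[0.1,[-0.69,0.04,-0.0],-0.0],[0.1,[-0.66,-0.24,-0.0],-0.0],[0.1,[-0.5,-0.49,-0.0],-0.0],[0.1,[-0.25,-0.65,-0.0],-0.0],[0.1,[0.03,-0.7,-0.0],-0.0],[0.1,[0.31,-0.62,-0.0],-0.0],[0.1,[0.54,-0.45,-0.0],-0.0],[0.1,[0.67,-0.18,-0.0],-0.0],[0.1,[0.69,0.1,-0.0],-0.0],[0.1,[0.59,0.37,-0.0],-0.0]]
end [5.06100e-01 3.69400e-01 6.97000e-02 8.80741e+01]
```

>>> servo_tool(plan=[[1, [0, 0, 0.85], 0], [1, [0, 0, 0.85], 0], [1, [0, 0, 0.85], 0], [0.1, [0, 0, 0], 0], [0.1, [0, 0, 0], 0], [0.1, [0, 0, 0], 0], [0.1, [0, 0, 0], 0], [0.1, [0, 0, 0], 0], [0.1, [0, 0, 0], 0]], squeeze=12)

```text
time_s: 37.62
eef_pos: [0.5067, 0.368, 0.069]
ee_rot: [0.0, 0.719, 0.695, 0.0]
wrist_force: [-0.0, -0.1, -0.5]
opening: 0.0374
finger_force: 0.0
```

>>> servo_tool(plan=[[0.1, [0.2, 0.29, 0], 0], [0.1, [0.19, 0.29, 0], 0], [0.1, [0.11, 0.69, 0], 0], [0.1, [-0.17, 0.67, 0], 0], [0.1, [-0.44, 0.55, 0], 0]])

```text
time_s: 38.25
eef_pos: [0.5701, 0.3658, 0.0689]
ee_rot: [-0.001, 0.718, 0.696, 0.002]
wrist_force: [-3.8, 3.0, 1.3]
opening: 0.0198
finger_force: 12.0
```

>>> servo_tool(plan=[[0.1, [-0.62, 0.32, 0], 0], [0.1, [-0.69, 0.04, 0], 0], [0.1, [-0.66, -0.24, 0], 0], [0.1, [-0.5, -0.49, 0], 0], [0.1, [-0.25, -0.65, 0], 0], [0.1, [0.03, -0.7, 0], 0]])

```text
time_s: 39.0
eef_pos: [0.5244, 0.2985, 0.0691]
ee_rot: [-0.0, 0.719, 0.695, 0.002]
wrist_force: [8.1, 11.2, -12.3]
opening: 0.0195
finger_force: 12.0
```

>>> servo_tool(plan=[[0.1, [0.31, -0.62, 0], 0], [0.1, [0.54, -0.45, 0], 0], [0.1, [0.67, -0.18, 0], 0], [0.1, [0.69, 0.1, 0], 0], [0.1, [0.59, 0.37, 0], 0], [0.1, [0.39, 0.59, 0], 0], [0.1, [0.11, 0.69, 0], 0], [0.1, [-0.17, 0.67, 0], 0], [0.1, [-0.44, 0.55, 0], 0], [0.1, [-0.62, 0.32, 0], 0]])

```text
time_s: 40.25
eef_pos: [0.5781, 0.3492, 0.0692]
ee_rot: [-0.0, 0.719, 0.695, 0.002]
wrist_force: [0.7, 4.1, 1.5]
opening: 0.0197
finger_force: 12.0
```

```bash
python3 - <<'E'
from h import *
st()
p=shot('scene','d.png');W=cloud(p);z=W[...,2]
k=(z>.036)&(z<.058)&(W[...,0]>.4)&(W[...,0]<.605)&(W[...,1]>-.05)&(W[...,1]<.27)
m=cv2.morphologyEx(k.astype(np.uint8),cv2.MORPH_OPEN,np.ones((3,3)))
n,l,s,_=cv2.connectedComponentsWithStats(m); i=1+np.argmax(s[1:,4]); print('tray',rect(W[l==i]))
for b in boxes(p,W):
        if b[1]>.06: print(*b)
E
```

```text
t 40.25 pos [0.5781 0.3492 0.0692] q [-5.000e-04  7.186e-01  6.954e-01  2.400e-03] F [0.7 4.1 1.5] open 0.0197 j [-0.42  0.73 -0.32  1.82  0.35  0.65 -0.99]
tray (array([0.5281, 0.1182]), array([179.9, 152.6]), 87.8)
(array([0.6158, 0.0091]), array([371.1,  14.6]), 86.3) 0.0736 [78. 15. 96.] 539 [263. 216.]
(array([0.5238, 0.0689]), array([63.4, 43.4]), -3.6) 0.0695 [ 20.  20. 114.] 264 [263. 243.]
(array([0.5265, 0.1206]), array([64.8, 42.6]), -2.8) 0.0693 [ 21.  21. 105.] 275 [247. 250.]
(array([0.5071, 0.1826]), array([65.1, 43. ]), -2.5) 0.0692 [ 23.  20. 110.] 294 [230. 262.]
```

>>> servo_tool(plan=[[0.1, [-0.69, 0.04, 0], 0], [0.1, [-0.66, -0.24, 0], 0], [0.1, [-0.5, -0.49, 0], 0], [0.1, [-0.25, -0.65, 0], 0], [0.1, [0.03, -0.7, 0], 0], [0.1, [0.31, -0.62, 0], 0], [0.1, [0.54, -0.45, 0], 0], [0.1, [0, 0, 0], 0]])

```text
time_s: 41.3
eef_pos: [0.4986, 0.3216, 0.0692]
ee_rot: [-0.0, 0.718, 0.696, 0.002]
wrist_force: [7.2, 3.9, -2.7]
opening: 0.0195
finger_force: 12.0
```

```bash
python3 - <<'E'
from h import *
st()
p=shot('scene','d2.png');W=cloud(p);z=W[...,2]
k=(z>.036)&(z<.054)&(W[...,0]>.4)&(W[...,0]<.605)&(W[...,1]>-.0)&(W[...,1]<.27)
m=cv2.morphologyEx(k.astype(np.uint8),cv2.MORPH_OPEN,np.ones((3,3)))
n,l,s,_=cv2.connectedComponentsWithStats(m); i=1+np.argmax(s[1:,4]); print('tray',rect(W[l==i]))
for b in boxes(p,W):
        if b[1]>.06: print(*b)
o=observe()['eef_pos']; print('ang',np.degrees(np.arctan2(o[1]-.339,o[0]-.5352)),np.hypot(o[1]-.339,o[0]-.5352))
a=cv2.imread('pics/d2.png');cv2.imwrite('pics/d2c.png',cv2.resize(a[190:320,150:350],None,fx=3.5,fy=3.5))
E
```

```text
t 41.3 pos [0.4986 0.3216 0.0692] q [-0.      0.7184  0.6956  0.002 ] F [ 7.2  3.9 -2.7] open 0.0195 j [-0.47  0.66 -0.3   2.01  0.37  0.52 -1.06]
tray (array([0.5272, 0.0958]), array([180.9, 150.6]), 88.0)
(array([ 0.608 , -0.0892]), array([207.1,  13.7]), 86.4) 0.0714 [ 50.   8. 103.] 278 [294. 207.]
(array([0.6242, 0.1075]), array([176.4,  17.2]), 85.7) 0.0752 [105.  24.  96.] 274 [236. 225.]
(array([0.523, 0.047]), array([64.1, 44.3]), -1.9) 0.0693 [ 23.  18. 170.] 264 [270. 241.]
(array([0.5263, 0.0989]), array([64.5, 44.3]), -4.3) 0.0693 [ 21.  21. 114.] 273 [254. 247.]
(array([0.5064, 0.161 ]), array([65. , 42.4]), -2.3) 0.0694 [ 21.  20. 110.] 279 [237. 260.]
ang -153.91557760919332 0.04051932910067623
```

View pics/d2c.png

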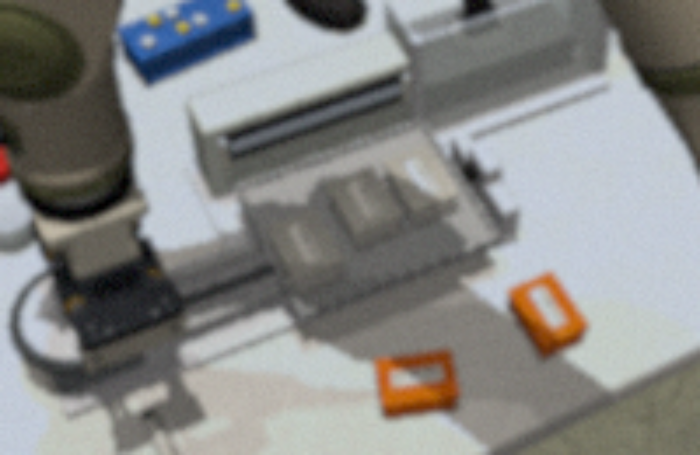

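The tray is nearly home, with about 7 mm left at the black bumper (crop 470,165), and all three boxes are flat in it. Going in small steps while watching the force.

>>> servo_tool(plan=[[0.1, [0.22, -0.09, 0], 0], [0.1, [0.23, -0.06, 0], 0], [0.1, [0.23, -0.02, 0], 0], [0.1, [0.23, 0.01, 0], 0]])

```text
time_s: 41.85
eef_pos: [0.4955, 0.3399, 0.0691]
ee_rot: [0.002, 0.719, 0.695, -0.001]
wrist_force: [4.8, -13.4, 9.6]
opening: 0.0194
finger_force: 12.0
```

>>> servo_tool(plan=[[0.1, [0.23, 0.04, 0], 0], [0.1, [0, 0, 0], 0]])

```text
time_s: 42.1
eef_pos: [0.4957, 0.3424, 0.0685]
ee_rot: [0.003, 0.72, 0.694, -0.004]
wrist_force: [2.2, -11.8, 6.6]
opening: 0.0194
finger_force: 12.0
```

>>> servo_tool(plan=[[0.1, [0.22, 0.07, 0], 0], [0.1, [0, 0, 0], 0], [0.1, [0, 0, 0], 0]])

```text
time_s: 42.48
eef_pos: [0.4959, 0.347, 0.068]
ee_rot: [0.002, 0.72, 0.694, -0.005]
wrist_force: [-2.5, -12.3, 5.1]
opening: 0.0199
finger_force: 12.0
```

```bash
python3 - <<'E'
from h import *
st()
p=shot('scene','d3.png');W=cloud(p);z=W[...,2]
k=(z>.036)&(z<.054)&(W[...,0]>.4)&(W[...,0]<.605)&(W[...,1]>-.0)&(W[...,1]<.27)
m=cv2.morphologyEx(k.astype(np.uint8),cv2.MORPH_OPEN,np.ones((3,3)))
n,l,s,_=cv2.connectedComponentsWithStats(m); i=1+np.argmax(s[1:,4]); print('tray',rect(W[l==i]))
for b in boxes(p,W):
        if b[1]>.06: print(*b)
a=cv2.imread('pics/d3.png');cv2.imwrite('pics/d3c.png',cv2.resize(a[210:300,210:330],None,fx=6,fy=6,interpolation=cv2.INTER_CUBIC))
E
```

```text
t 42.48 pos [0.4959 0.347  0.068 ] q [ 0.0022  0.7198  0.6942 -0.0051] F [ -2.5 -12.3   5.1] open 0.0199 j [-0.51  0.67 -0.3   1.97  0.36  0.56 -1.09]
tray (array([0.5273, 0.094 ]), array([178.5, 152.4]), 88.0)
(array([0.6172, 0.0134]), array([365.6,  17.1]), 86.2) 0.074 [84. 16. 99.] 518 [262. 217.]
(array([0.5232, 0.0435]), array([64.1, 44.7]), -3.3) 0.0692 [ 23.  19. 177.] 267 [271. 241.]
(array([0.5247, 0.0959]), array([62.9, 43.1]), -0.9) 0.0692 [ 21.  20. 118.] 263 [255. 246.]
(array([0.5063, 0.1579]), array([64. , 43.3]), -3.0) 0.0692 [ 20.  21. 112.] 285 [238. 259.]
```

View pics/d3c.png

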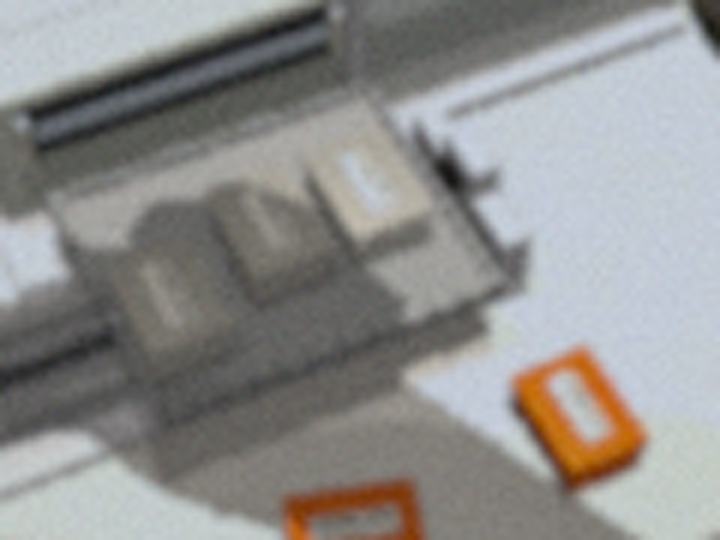

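Still moving freely, so the stop is not reached yet; continuing.

>>> servo_tool(plan=[[0.1, [0.21, 0.08, 0], 0], [0.1, [0.2, 0.11, 0], 0], [0.1, [0, 0, 0], 0], [0.1, [0, 0, 0], 0]])

```text
time_s: 43.02
eef_pos: [0.5025, 0.3633, 0.0688]
ee_rot: [0.0, 0.719, 0.695, -0.0]
wrist_force: [0.5, 0.7, 0.3]
opening: 0.0091
finger_force: 0.0
```

>>> servo_tool(plan=[[0.1, [0.18, 0.14, 0], 0], [0.1, [0, 0, 0], 0], [0.1, [0, 0, 0], 0]])

```text
time_s: 43.4
eef_pos: [0.5062, 0.368, 0.0688]
ee_rot: [0.0, 0.719, 0.695, -0.0]
wrist_force: [-0.5, -0.3, 0.1]
opening: 0.0092
finger_force: 0.0
```

Slipped off the handle, perhaps because the tray reached the stop. Raising the hand and looking.

>>> servo_tool(plan=[[0.1, [0, 0, -1], 0], [0.1, [0, 0, -1], 0], [0.5, [0, 0, -1], 0], [1, [0, -1, -1], 0], [1, [0, -1, 0], 0], [1, [0.3, -1, 0], 0], [1, [0, 0, 0], 0], [1, [0, 0, 0], 0]])

```text
time_s: 44.4
eef_pos: [0.4322, 0.3777, 0.1689]
ee_rot: [0.0, 0.719, 0.695, 0.0]
wrist_force: [0.5, 0.3, -0.7]
opening: 0.0648
finger_force: 0.0
```

```bash
python3 - <<'E'
from h import *
st()
for n in('top','scene'):
    p=shot(n,'e_%s.png'%n); W=cloud(p); z=W[...,2]
    k=(z>.098)&(z<.112)&(abs(W[...,0]-.5352)<.06)&(abs(W[...,1]-.339)<.06); P=W[k]
    if len(P)>5:
        h=rect(P)[0]; print(n,'handle',h,np.degrees(np.arctan2(h[1]-.339,h[0]-.5352)),np.hypot(h[1]-.339,h[0]-.5352))
    k=(z>.036)&(z<.054)&(W[...,0]>.4)&(W[...,0]<.605)&(W[...,1]>-.0)&(W[...,1]<.27)
    m=cv2.morphologyEx(k.astype(np.uint8),cv2.MORPH_OPEN,np.ones((3,3)))
    nn,l,s,_=cv2.connectedComponentsWithStats(m); i=1+np.argmax(s[1:,4]); print('tray',rect(W[l==i]))
    for b in boxes(p,W):
        if b[1]>.06: print(*b[:2])
a=cv2.imread('pics/e_top.png');b=cv2.imread('pics/e_scene.png')
f=lambda a:cv2.resize(a,(390,390),interpolation=cv2.INTER_CUBIC)
cv2.imwrite('pics/e1.png',np.hstack([f(a[185:265,210:290]),f(b[210:290,240:320])]))
E
```

```text
t 44.4 pos [0.4322 0.3777 0.1689] q [3.00e-04 7.19e-01 6.95e-01 1.00e-04] F [ 0.5  0.3 -0.7] open 0.0648 j [-0.56  0.5  -0.37  1.98  0.28  0.7  -1.13]
top handle [0.4931 0.3398] 178.9113751127657 0.04210760026408537
tray (array([0.5277, 0.0949]), array([178.2, 149.2]), 88.2)
(array([ 0.6193, -0.242 ]), array([32.2, 32.1]), 84.5) 0.0678
(array([0.525 , 0.0965]), array([60. , 42.6]), 0.2) 0.0682
(array([0.5242, 0.044 ]), array([61.8, 42.4]), -0.1) 0.0681
(array([0.5071, 0.1588]), array([60. , 42.6]), -0.4) 0.0678
tray (array([0.5264, 0.0929]), array([181.5, 150.6]), 88.0)
(array([ 0.6096, -0.0753]), array([237.6,  14.2]), 85.4) 0.0722
(array([0.5238, 0.0433]), array([63.7, 44.3]), -1.4) 0.0692
(array([0.5243, 0.0963]), array([65.8, 42.8]), -1.8) 0.0694
(array([0.5075, 0.1582]), array([62.9, 43.9]), -4.0) 0.0693
```

View pics/e1.png

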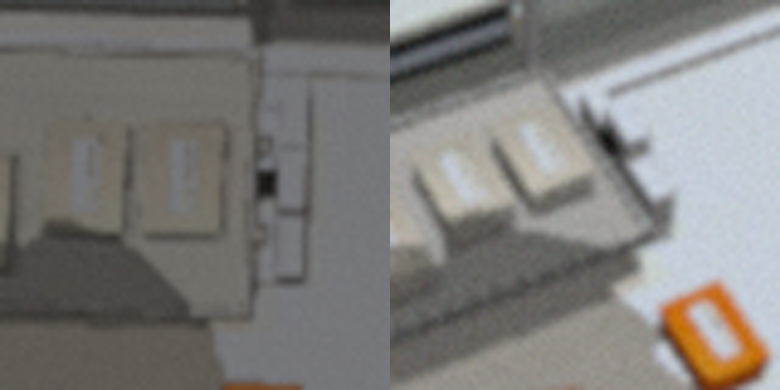

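>>> servo_tool(plan=[[0.7, [0, 0, 0], -1], [0.7, [0, 0, 0], -1], [0.7, [0, 0, 0], -1], [0.7, [0, 0, 0], -1], [0.7, [0, 0, 0], -1], [0.7, [0, 0, 0], -1], [0.7, [0, 0, 0], -1], [0.7, [0, 0, 0], -1], [0.7, [0, 0, 0], -1], [0.7, [0, 0, 0], 0]])

```text
time_s: 45.75
eef_pos: [0.4323, 0.3774, 0.1684]
ee_rot: [-0.0, 0.018, 1.0, -0.0]
wrist_force: [-0.5, 0.1, 0.8]
opening: 0.0651
finger_force: 0.0
```

```bash
python3 - <<'E'
from h import *
st()
plan([(.4933,.3402,.165,178),(.4933,.3402,.069,178)],.7)
p=shot('top'); W=cloud(p); z=W[...,2]
a=np.radians(-1.8);ex=np.array([np.cos(a),np.sin(a)]);ey=np.array([-np.sin(a),np.cos(a)])
# heights along station y at bumper x
W0=np.load('top.npy')
for nm,w in(('before',W0),('now',W)):
    q=w[...,:2]-np.array([.5273,.0945]); u=q@ex; v=q@ey
    for x0 in(-.005,0,.005,.03):
        k=(abs(u-x0)<.003)&(v<-.07)&(v>-.12)
        print(nm,x0,[(round(float(1000*y)),round(float(1000*h))) for y,h in sorted(zip(v[k],w[k][:,2]))][::2])
E
```

```text
t 45.75 pos [0.4323 0.3774 0.1684] q [-4.000e-04  1.820e-02  9.998e-01 -0.000e+00] F [-0.5  0.1  0.8] open 0.0651 j [-0.27  0.6  -0.81  1.96  0.59  0.83  0.13]
from [4.323000e-01 3.774000e-01 1.684000e-01 1.779102e+02]
[[0.7,[-0.83,-0.47,0.04],-0.0],[0.7,[-0.83,-0.47,0.04],-0.0],[0.7,[-0.83,-0.47,0.04],-0.0],[0.7,[-0.0,0.0,0.96],-0.0],[0.7,[-0.0,0.0,0.96],-0.0],[0.7,[-0.0,0.0,0.96],-0.0],[0.7,[-0.0,0.0,0.96],-0.0]]
end [4.933000e-01 3.399000e-01 6.940000e-02 1.779102e+02]
before -0.005 [(-118, 0), (-118, -3), (-116, 59), (-113, 59), (-111, 64), (-108, 63), (-106, 61), (-103, 63), (-100, 58), (-100, 44), (-99, 4), (-98, 56), (-97, 13), (-95, 50), (-94, 9), (-92, 51), (-92, 49), (-91, 2), (-90, 55), (-88, 8), (-86, 28), (-86, 9), (-83, 10), (-81, 21), (-80, 8), (-77, 11), (-75, 24), (-75, 10), (-72, 14)]
before 0 [(-118, 5), (-116, 66), (-114, 67), (-111, 68), (-108, 63), (-106, 66), (-103, 63), (-100, 52), (-99, 4), (-97, 53), (-95, 51), (-92, 58), (-90, 59), (-86, 30), (-83, 30), (-80, 23), (-78, 24), (-75, 29), (-73, 26)]
before 0.005 [(-118, 1), (-116, 63), (-113, 63), (-111, 66), 
[... 630 characters left out ...]
7), (-71, 44)]
now 0 [(-118, 0), (-116, 60), (-113, 67), (-111, 64), (-108, 64), (-106, 64), (-103, 64), (-100, 56), (-100, 54), (-98, 54), (-96, 6), (-95, 57), (-94, 4), (-92, 57), (-90, 52), (-87, 49), (-84, 48), (-81, 48), (-79, 47), (-76, 46), (-73, 44), (-72, 67), (-72, 68)]
now 0.005 [(-118, -3), (-116, 61), (-113, 64), (-111, 63), (-108, 64), (-105, 63), (-103, 63), (-100, 54), (-97, 55), (-92, 52), (-89, 48), (-84, 45), (-81, 44), (-78, 45), (-76, 47), (-73, 45), (-71, 66)]
now 0.03 [(-117, -5), (-115, 44), (-112, 47), (-110, 47), (-107, 48), (-107, 41), (-104, 43), (-101, 38), (-98, 8), (-95, 7), (-90, 27), (-88, 50), (-83, 45), (-80, 44), (-78, 42), (-75, 45), (-72, 45), (-72, 42)]
```

The heights show the bumper face and the tray rim within 1–2 mm of each other. I'll confirm with a direct push, fingers closing along the tangent.

>>> servo_tool(plan=[[0.7, [-0.83, -0.47, 0.04], 0], [0.7, [-0.83, -0.47, 0.04], 0], [0.7, [-0.83, -0.47, 0.04], 0], [0.7, [0, 0, 0.96], 0], [0.7, [0, 0, 0.96], 0], [0.7, [0, 0, 0.96], 0], [0.7, [0, 0, 0.96], 0], [0.1, [0, 0, 0], 0], [0.1, [0, 0, 0], 0], [0.1, [0, 0, 0], 0]], squeeze=30)

```text
time_s: 47.05
eef_pos: [0.493, 0.341, 0.0709]
ee_rot: [0.001, 0.017, 1.0, 0.0]
wrist_force: [0.7, -0.7, -0.3]
opening: 0.0395
finger_force: 0.0
```

>>> servo_tool(plan=[[0.1, [0, 0, 0], 0], [0.1, [0, 0, 0], 0], [0.1, [0, 0, 0], 0], [0.1, [0, 0, 0], 0]])

```text
time_s: 47.55
eef_pos: [0.4927, 0.3408, 0.0702]
ee_rot: [0.0, 0.017, 1.0, 0.0]
wrist_force: [0.0, -0.9, 5.8]
opening: 0.0195
finger_force: 30.0
```

>>> servo_tool(plan=[[0.1, [0, 0.1, 0], 0], [0.1, [0, 0.1, 0], 0], [0.1, [0, 0.05, 0], 0], [0.1, [0, 0, 0], 0], [0.1, [0, 0, 0], 0]])

```text
time_s: 48.18
eef_pos: [0.4928, 0.342, 0.0701]
ee_rot: [-0.0, 0.018, 1.0, -0.004]
wrist_force: [-3.1, -13.8, 16.4]
opening: 0.0196
finger_force: 30.0
```

It stalled at 14 N after 1 mm, so the tray is home. Releasing, then rising.

>>> servo_tool(plan=[[0.6, [0, 0, 0], 0], [0.6, [0, 0, 0], 0], [0.6, [0, 0, 0], 0], [0.6, [0, 0, 0], 0], [0.6, [0, 0, -1], 0], [0.6, [0, 0, -1], 0], [0.6, [0, 0, -1], 0], [1, [0, 0, -1], 0], [1, [0, 0, -1], 0], [1, [0, 0, -1], 0]])

```text
time_s: 49.42
eef_pos: [0.4926, 0.347, 0.2206]
ee_rot: [-0.0, 0.017, 1.0, 0.0]
wrist_force: [-0.6, -1.1, 1.0]
opening: 0.0808
finger_force: 0.0
```

```bash
python3 - <<'E'
from h import *
st()
a=np.radians(-1.8);ex=np.array([np.cos(a),np.sin(a)]);ey=np.array([-np.sin(a),np.cos(a)])
p=shot('top','f.png'); W=cloud(p); z=W[...,2]
k=(z>.098)&(z<.112)&(abs(W[...,0]-.5352)<.06)&(abs(W[...,1]-.339)<.06); P=W[k]
if len(P)>5: print('handle',rect(P)[0])
for b in boxes(p,W):
    if b[1]>.06: print(*b[:2])
# rod axis: handle points z>.112 elongated; fit line using points z .112-.13, near, exclude prongs
sub=(z>.105)&(z<.124)&(W[...,0]>.35)&(W[...,0]<.65)&(W[...,1]>-.55)&(W[...,1]<-.25)
P=W[sub]; v=p['frame'][sub].mean(1); D=P[v<45]; print(len(P),len(D))
vx,vy,x0,y0=cv2.fitLine((D[:,:2]*1000).astype(np.float32),cv2.DIST_HUBER,0,.01,.01).ravel(); print('handle line',vx,vy,x0,y0,np.degrees(np.arctan2(vy,vx)))
d=np.array([vx,vy]); s=(D[:,:2]*1000-[x0,y0])@d; n_=(D[:,:2]*1000-[x0,y0])@[-vy,vx]; print('ext',np.percentile(s,[0,1,3,97,99,100]),np.percentile(n_,[2,98]),np.median(D[:,2]))
s=(P[:,:2]*1000-[x0,y0])@d;n_=(P[:,:2]*1000-[x0,y0])@[-vy,vx]; k=(s>65); print('rod pts n',np.median(n_[k]),s.max(), np.median(P[k][:,2]))
# prongs
k=(z>.119)&(z<.13)&(W[...,0]>.38)&(W[...,0]<.55)&(W[...,1]>-.5)&(W[...,1]<-.33); Q=W[k]; q=p['frame'][k].mean(1); Q=Q[q>=45]; print('prong', np.round(np.c_[(Q[:,:2]*1000-[x0,y0])@d,(Q[:,:2]*1000-[x0,y0])@[-vy,vx]])[::4].tolist())
# shield top & toggle
k=(z>.12)&(z<.138)&(W[...,0]>.55)&(W[...,1]>-.25)&(W[...,1]<.03); print('shield',k.sum(), rect(W[k]) if k.sum()>10 else '')
k=(z>.07)&(z<.115)&(W[...,0]>.62)&(W[...,0]<.78)&(W[...,1]>-.16)&(W[...,1]<-.04); print('tog',k.sum(),rect(W[k]),np.nanmedian(W[k],0),np.nanpercentile(W[k][:,2],95))
c=cv2.imread('pics/f.png'); cv2.imwrite('pics/f1.png',cv2.resize(c[140:270,270:470],None,fx=4,fy=4,interpolation=cv2.INTER_CUBIC))
E
```

```text
t 49.42 pos [0.4926 0.347  0.2206] q [-1.000e-04  1.670e-02  9.999e-01  0.000e+00] F [-0.6 -1.1  1. ] open 0.0808 j [-0.14  0.58 -0.85  1.85  0.53  0.96  0.31]
(array([ 0.6187, -0.2419]), array([31.3, 31.3]), -3.5) 0.0678
(array([0.6207, 0.0615]), array([87.8,  9.1]), 87.1) 0.0756
511 218
handle line 0.8091337 0.5876246 448.81622 -425.99496 35.98863
ext [-50.18479985 -48.64923851 -46.14873017  51.58269616  53.25084667
  54.89393861] [-7.39507695  6.65637027] 0.12039943437631173
rod pts n -0.9514472592810569 160.18555578586682 0.11660815361513843
prong [[124.0, 0.0], [118.0, -4.0], [108.0, 0.0], [97.0, 3.0], [80.0, -3.0], [61.0, 0.0], [46.0, -19.0], [51.0, -7.0], [48.0, -9.0], [44.0, -10.0], [47.0, 13.0], [44.0, 12.0], [42.0, 14.0], [38.0, 12.0], [4.0, -8.0], [-11.0, -8.0], [-29.0, -15.0], [-26.0, -7.0], [-35.0, -15.0], [-41.0, -7.0], [-30.0, 17.0], [-33.0, 17.0], [-36.0, 18.0]]
shield 489 (array([ 0.8171, -0.101 ]), array([423.8, 202.8]), -2.1)
tog 162 (array([ 0.7181, -0.129 ]), array([121.1,  42.1]), -38.9) [ 0.68676358 -0.10128508  0.0896344 ] 0.10625673667414201
```

View pics/f1.png

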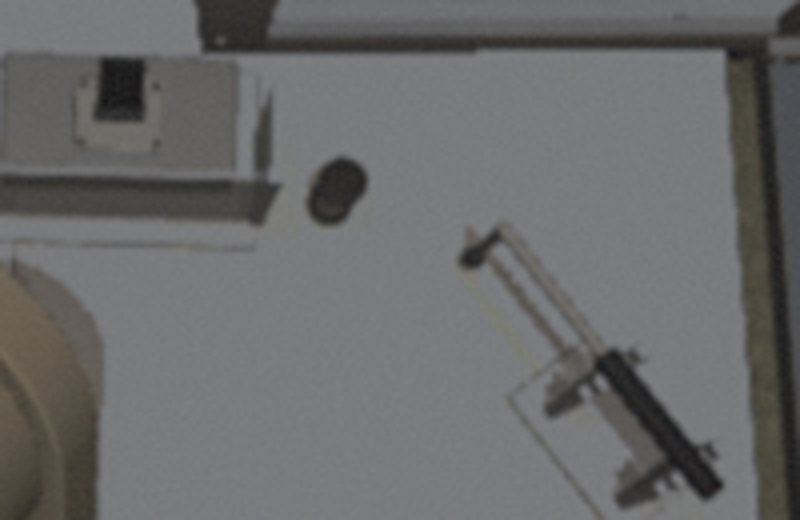

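Crop: toggle at (122,88) leaning away (off). Rod from its black handle (660,430) to the bend at (500,230), parked. The rod origin comes out at (0.4545, -0.4219) with heading 36°, and the foot outline agrees.

```bash
python3 - <<'E'
from h import *
plan([(.535,.05,.22,95),(.4545,-.4219,.22,36.0),(.4545,-.4219,.17,36)],1)
E
```

```text
from [  0.4933   0.3483   0.2237 178.0963]
[[1,[-0.16,-0.91,0.01],0.64],[1,[-0.26,-0.89,0.01],0.64],[1,[-0.36,-0.86,0.01],0.64],[1,[-0.45,-0.81,0.01],0.64],[1,[-0.54,-0.75,0.01],0.64],[1,[-0.62,-0.69,0.01],0.64],[1,[-0.69,-0.62,0.01],0.64],[1,[-0.76,-0.54,0.01],0.64],[1,[-0.81,-0.45,0.01],0.64],[1,[-0.86,-0.36,0.01],0.64]]
[[1,[-0.89,-0.26,0.01],0.64],[1,[-0.91,-0.16,0.01],0.64],[1,[-0.93,-0.05,0.01],0.64],[1,[-0.93,-0.24,0.0],0.29],[1,[-0.94,-0.19,0.0],0.29],[1,[-0.95,-0.15,0.0],0.29],[1,[-0.95,-0.1,0.0],0.29],[1,[-0.96,-0.05,0.0],0.29],[1,[-0.96,-0.0,0.0],0.29],[1,[-0.96,0.05,0.0],0.29]]
[[1,[-0.95,0.1,0.0],0.29],[1,[-0.95,0.14,0.0],0.29],[1,[-0.94,0.19,0.0],0.29],[1,[-0.93,0.24,0.0],0.29],[1,[-0.91,0.28,0.0],0.29],[1,[-0.9,0.33,0.0],0.29],[1,[-0.88,0.38,0.0],0.29],[1,[-0.86,0.42,0.0],0.29],[1,[-0.84,0.46,0.0],0.29],[1,[-0.81,0.5,0.0],0.29]]
[[1,[-0.79,0.54,0.0],0.29],[1,[-0.76,0.58,0.0],0.29],[1,[-0.73,0.62,0.0],0.29],[1,[0.01,-0.0,0.67],0.03],[1,[0.01,-0.0,0.67],0.03],[1,[0.01,-0.0,0.67],0.03]]
end [ 0.4547 -0.4221  0.1702 35.9963]
```

>>> servo_tool(plan=[[1, [-0.16, -0.91, 0], 0.64], [1, [-0.26, -0.89, 0], 0.64], [1, [-0.36, -0.86, 0], 0.64], [1, [-0.45, -0.81, 0], 0.64], [1, [-0.54, -0.75, 0], 0.64], [1, [-0.62, -0.69, 0], 0.64], [1, [-0.69, -0.62, 0], 0.64], [1, [-0.76, -0.54, 0], 0.64], [1, [-0.81, -0.45, 0], 0.64], [1, [-0.86, -0.36, 0], 0.64]])

```text
time_s: 50.72
eef_pos: [0.5247, 0.1165, 0.2196]
ee_rot: [-0.0, 0.545, 0.838, -0.0]
wrist_force: [0.2, 0.2, -0.0]
opening: 0.0931
finger_force: 0.0
```

>>> servo_tool(plan=[[1, [-0.89, -0.26, 0], 0.64], [1, [-0.91, -0.16, 0], 0.64], [1, [-0.93, -0.05, 0], 0.64], [1, [-0.93, -0.24, 0], 0.29], [1, [-0.94, -0.19, 0], 0.29], [1, [-0.95, -0.15, 0], 0.29], [1, [-0.95, -0.1, 0], 0.29], [1, [-0.96, -0.05, 0], 0.29], [1, [-0.96, 0, 0], 0.29], [1, [-0.96, 0.05, 0], 0.29]])

```text
time_s: 51.98
eef_pos: [0.5059, -0.119, 0.2199]
ee_rot: [0.0, 0.797, 0.604, 0.0]
wrist_force: [-0.0, 0.9, -0.2]
opening: 0.0933
finger_force: 0.0
```

>>> servo_tool(plan=[[1, [-0.95, 0.1, 0], 0.29], [1, [-0.95, 0.14, 0], 0.29], [1, [-0.94, 0.19, 0], 0.29], [1, [-0.93, 0.24, 0], 0.29], [1, [-0.91, 0.28, 0], 0.29], [1, [-0.9, 0.33, 0], 0.29], [1, [-0.88, 0.38, 0], 0.29], [1, [-0.86, 0.42, 0], 0.29], [1, [-0.84, 0.46, 0], 0.29], [1, [-0.81, 0.5, 0], 0.29]])

```text
time_s: 53.22
eef_pos: [0.4653, -0.3548, 0.2198]
ee_rot: [-0.0, 0.923, 0.386, -0.0]
wrist_force: [0.1, -0.2, -0.3]
opening: 0.093
finger_force: 0.0
```

>>> servo_tool(plan=[[1, [-0.79, 0.54, 0], 0.29], [1, [-0.76, 0.58, 0], 0.29], [1, [-0.73, 0.62, 0], 0.29], [1, [0, 0, 0.67], 0.03], [1, [0, 0, 0], 0], [1, [0, 0, 0], 0]])

```text
time_s: 53.98
eef_pos: [0.4535, -0.4228, 0.2028]
ee_rot: [-0.001, 0.949, 0.315, -0.0]
wrist_force: [-0.1, -0.1, -0.1]
opening: 0.0928
finger_force: 0.0
```

```bash
python3 - <<'E'
from h import *
st()
p=shot('scene','g.png'); W=cloud(p); z=W[...,2]
sub=(z>.105)&(z<.124)&(W[...,0]>.35)&(W[...,0]<.65)&(W[...,1]>-.55)&(W[...,1]<-.25)
P=W[sub]; v=p['frame'][sub].mean(1); D=P[v<50]; print(len(P),len(D))
if len(D)>20:
    c=np.array([454.5,-421.9]); d=np.array([np.cos(np.radians(36)),np.sin(np.radians(36))]); n=np.array([-d[1],d[0]])
    s=(D[:,:2]*1000-c)@d; m=(D[:,:2]*1000-c)@n; print(np.percentile(s,[1,3,97,99]),np.percentile(m,[3,50,97]),np.median(D[:,2])); s2=(P[:,:2]*1000-c)@d; print(s2.max())
W=np.load('top.npy'); z=W[...,2]
# toggle and handle on tray-home picture
f=cv2.imread('pics/top0.png').mean(2)
k=(z>.06)&(z<.11)&(W[...,0]>.64)&(W[...,0]<.73)&(W[...,1]>-.13)&(W[...,1]<-.06)&(f<45)
P=W[k]; print('paddle',len(P),np.median(P,0)); t=P[P[:,2]>.095]; print('tip',len(t),np.median(t,0),t.min(0),t.max(0))
plan([(.4545,-.4219,.0935,36)],1)
for t,nm in((p,'scene'),):
    for r in cams.look_for('handle_mid',t)[:2]: print(r)
E
```

```text
t 53.98 pos [ 0.4535 -0.4228  0.2028] q [-6.000e-04  9.492e-01  3.146e-01 -1.000e-04] F [-0.1 -0.1 -0.1] open 0.0928 j [ 0.76  0.49 -0.14  1.86  0.09  0.8  -0.36]
346 156
[-61.03842156 -59.85883196  42.38213266  45.42931856] [-7.71072046  3.65120109  9.74176214] 0.11967343619554877
151.5962023572476
paddle 132 [ 0.68108803 -0.09602172  0.08552678]
tip 39 [ 0.68869828 -0.09565528  0.10041938] [ 0.68329643 -0.10900658  0.09500182] [ 0.69444906 -0.08523241  0.10718142]
from [ 0.4537 -0.4229  0.2031 36.6692]
[[1,[0.01,-0.0,0.88],0.01],[1,[0.01,-0.0,0.88],0.01],[1,[0.01,-0.0,0.88],0.01],[1,[0.01,-0.0,0.88],0.01],[1,[0.01,-0.0,0.88],0.01]]
end [ 0.4547 -0.4222  0.0931 36.1692]
{'at': [0.3136, 0.6598], 'p': 0.61}
```

>>> servo_tool(plan=[[1, [0.01, 0, 0.88], 0.01], [1, [0.01, 0, 0.88], 0.01], [1, [0.01, 0, 0.88], 0.01], [1, [0.01, 0, 0.88], 0.01], [1, [0.01, 0, 0.86], 0.01], [0.1, [0, 0, 0], 0], [0.1, [0, 0, 0], 0], [0.1, [0, 0, 0], 0], [0.1, [0, 0, 0], 0], [0.1, [0, 0, 0], 0]], squeeze=50)

```text
time_s: 55.32
eef_pos: [0.4543, -0.4233, 0.094]
ee_rot: [0.0, 0.951, 0.31, 0.0]
wrist_force: [0.7, 0.4, 0.2]
opening: 0.0475
finger_force: 0.0
```

>>> servo_tool(plan=[[0.1, [0, 0, 0], 0], [0.1, [0, 0, 0], 0], [0.1, [0, 0, 0], 0], [0.1, [0, 0, 0], 0]])

```text
time_s: 55.82
eef_pos: [0.4542, -0.4232, 0.0936]
ee_rot: [0.0, 0.951, 0.31, -0.0]
wrist_force: [0.7, -0.7, 0.7]
opening: 0.0156
finger_force: 50.0
```

>>> servo_tool(plan=[[0.1, [0, 0, -0.5], 0], [0.1, [0, 0, -1], 0], [0.1, [0, 0, -1], 0], [0.1, [0, 0, -1], 0], [0.1, [0, 0, -1], 0], [0.1, [0, 0, -1], 0], [0.1, [0, 0, -0.7], 0], [0.1, [0, 0, 0], 0]])

```text
time_s: 56.82
eef_pos: [0.4546, -0.4235, 0.2501]
ee_rot: [0.001, 0.951, 0.31, 0.001]
wrist_force: [-0.3, -0.2, -1.4]
opening: 0.0153
finger_force: 50.0
```

```bash
python3 - <<'E'
from h import *
st()
print(observe()['finger_force'])
p=shot('scene','hh.png'); W=cloud(p)
o=observe(); 
for r in cams.look_for('rod_tip',p)[:2]:
    u,v=int(r['at'][0]*560),int(r['at'][1]*420); print(r['p'],u,v,W[v,u])
a=cv2.imread('pics/hh.png');cv2.imwrite('pics/h1.png',cv2.resize(a[90:270,260:500],None,fx=3,fy=3))
plan([(.571,-.089,.245,-2)],.1)
E
```

```text
t 56.83 pos [ 0.4546 -0.4235  0.2501] q [1.100e-03 9.509e-01 3.096e-01 6.000e-04] F [-0.3 -0.2 -1.4] open 0.0153 j [ 0.76  0.44 -0.14  1.81  0.08  0.89 -0.36]
49.989845752716064
0.75 409 146 [ 0.49239699 -0.39530255  0.27461523]
from [ 0.4539 -0.4229  0.2481 36.0778]
[[0.1,[0.78,-0.54,0.01],0.25],[0.1,[0.75,-0.57,0.01],0.25],[0.1,[0.73,-0.6,0.01],0.25],[0.1,[0.7,-0.63,0.01],0.25],[0.1,[0.67,-0.66,0.01],0.25],[0.1,[0.64,-0.69,0.01],0.25],[0.1,[0.61,-0.72,0.01],0.25],[0.1,[0.58,-0.74,0.01],0.25],[0.1,[0.55,-0.77,0.01],0.25],[0.1,[0.51,-0.79,0.01],0.25]]
[[0.1,[0.48,-0.81,0.01],0.25],[0.1,[0.44,-0.83,0.01],0.25],[0.1,[0.4,-0.85,0.01],0.25],[0.1,[0.37,-0.87,0.01],0.25],[0.1,[0.33,-0.88,0.01],0.25]]
end [ 0.571  -0.0895  0.2444 -1.4222]
```

View pics/h1.png

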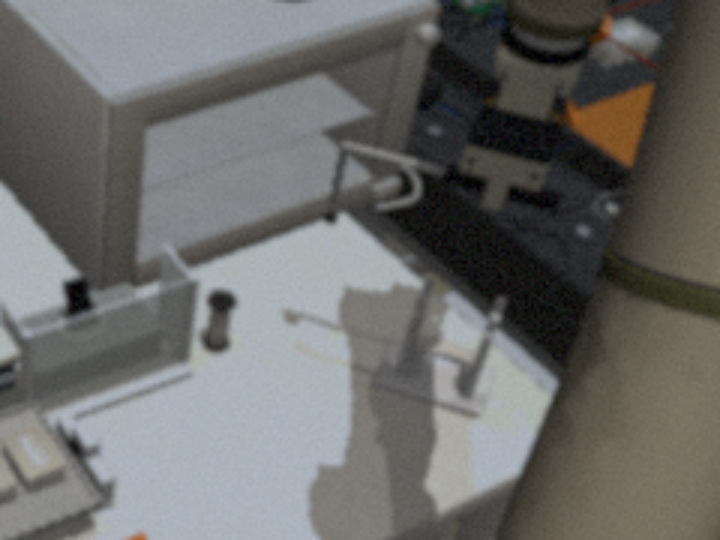

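The rod is held level, tip at crop (330,215), stand empty. A cabinet stands behind; I'll check its clearance before crossing.

```bash
python3 - <<'E'
from h import *
W=np.load('top.npy');z=W[...,2]
for y in np.arange(-.4,.06,.05):
    k=(abs(W[...,1]-y)<.025)&(z>.15)&(z<.4)&(W[...,0]>.5); k2=(abs(W[...,1]-y)<.025)&(z>.02)&(z<.15)&(W[...,0]>.76)
    print(round(y,2),k.sum(),np.percentile(W[k][:,0],[0,5]) if k.any() else '', k2.sum(), W[k2][:,0].min() if k2.any() else '')
p=shot('scene');W=cloud(p); z=W[...,2]
for y in np.arange(-.4,.06,.05):
    k=(abs(W[...,1]-y)<.025)&(z>.13)&(z<.3)&(W[...,0]>.7); print(round(y,2),k.sum(),np.percentile(W[k][:,0],[0,5]) if k.any() else '')
E
```

```text
-0.4 2198 [0.72026982 0.72296511] 246 0.7600314705827564
-0.35 2867 [0.72015265 0.72334175] 253 0.7601386266851877
-0.3 2675 [0.71901991 0.72310483] 251 0.7600669452523099
-0.25 2687 [0.71944177 0.7232021 ] 252 0.7603391311568393
-0.2 2797 [0.72012928 0.72218413] 47 0.7604915223496325
-0.15 2107 [0.71944286 0.72225505] 444 0.7600251596697558
-0.1 0  69 1.1786099336820164
-0.05 0  99 0.7823403518808072
-0.0 0  481 0.7711419683056394
0.05 0  95 0.8110097336598547
-0.4 990 [0.71608458 0.72065361]
-0.35 1009 [0.71739997 0.72077914]
-0.3 1046 [0.71589636 0.72094183]
-0.25 1087 [0.7176906  0.72080479]
-0.2 1385 [0.71558285 0.72034495]
-0.15 2863 [0.71671916 0.72216113]
-0.1 443 [1.11720376 1.12387319]
-0.05 468 [1.11726084 1.12485571]
-0.0 479 [1.1207996  1.12500818]
0.05 503 [1.12099336 1.12497065]
```

```bash
python3 - <<'E'
from h import *
W=np.load('top.npy');z=W[...,2]
k=(z>.13)&(z<.4)&(W[...,0]>.6)&(W[...,0]<.9)&(W[...,1]<0); print('cab left edge y',np.percentile(W[k][:,1],[95,99,100]))
plan([(.455,-.3,.25,18),(.452,-.090,.25,-2)],.1)
E
```

```text
cab left edge y [-0.15809361 -0.1499548  -0.0023084 ]
from [ 0.4537 -0.4228  0.2477 36.0744]
[[0.1,[0.59,-0.79,-0.02],0.36],[0.1,[0.54,-0.82,-0.02],0.36],[0.1,[0.48,-0.86,-0.02],0.36],[0.1,[0.43,-0.88,-0.02],0.36],[0.1,[0.37,-0.91,-0.02],0.36],[0.1,[0.28,-0.89,0.0],0.22],[0.1,[0.24,-0.9,0.0],0.22],[0.1,[0.21,-0.91,0.0],0.22],[0.1,[0.17,-0.92,0.0],0.22],[0.1,[0.14,-0.92,0.0],0.22]]
[[0.1,[0.1,-0.93,0.0],0.22],[0.1,[0.07,-0.93,0.0],0.22],[0.1,[0.03,-0.93,0.0],0.22],[0.1,[-0.01,-0.93,0.0],0.22]]
end [ 0.4521 -0.0901  0.2502 -1.7256]
```

>>> servo_tool(plan=[[0.1, [0.59, -0.79, 0], 0.36], [0.1, [0.54, -0.82, 0], 0.36], [0.1, [0.48, -0.86, 0], 0.36], [0.1, [0.43, -0.88, 0], 0.36], [0.1, [0.37, -0.91, 0], 0.36], [0.1, [0.28, -0.89, 0], 0.22], [0.1, [0.24, -0.9, 0], 0.22], [0.1, [0.21, -0.91, 0], 0.22], [0.1, [0.17, -0.92, 0], 0.22], [0.1, [0.14, -0.92, 0], 0.22]])

```text
time_s: 58.22
eef_pos: [0.4534, -0.1828, 0.2477]
ee_rot: [-0.0, 0.998, 0.061, -0.001]
wrist_force: [-0.7, 0.4, -0.2]
opening: 0.0159
finger_force: 50.0
```

>>> servo_tool(plan=[[0.1, [0.1, -0.93, 0], 0.22], [0.1, [0.07, -0.93, 0], 0.22], [0.1, [0.03, -0.93, 0], 0.22], [0.1, [0, -0.93, 0], 0.22], [0.1, [0, 0, 0], 0], [0.1, [0, 0, 0], 0]])

```text
time_s: 58.98
eef_pos: [0.4526, -0.091, 0.2482]
ee_rot: [0.0, 1.0, -0.015, -0.0]
wrist_force: [0.5, -0.0, -2.6]
opening: 0.0155
finger_force: 50.0
```

```bash
cat >> h.py <<'E'
def tipmeas(p,X0,W=None):
    W=cloud(p) if W is None else W
    k=(np.linalg.norm(W-X0,axis=-1)<.022); P=W[k]; return len(P),np.round(np.median(P,0),4) if len(P) else None
E
python3 - <<'E'
from h import *
st(); o=observe(); a=np.radians(-2)
tip=np.array(o['eef_pos'])+[.15*np.cos(a),.15*np.sin(a),.019-.09]; print('tip est',tip)
for n in('scene','top'):
    p=shot(n,'i_%s.png'%n); print(n,tipmeas(p,tip),proj(p,tip))
a=cv2.imread('pics/i_scene.png');cv2.imwrite('pics/i1.png',cv2.resize(a[80:290,200:440],None,fx=2.8,fy=2.8))
E
```

```text
t 58.98 pos [ 0.4526 -0.091   0.2482] q [ 1.000e-04  9.999e-01 -1.480e-02 -5.000e-04] F [ 0.5 -0.  -2.6] open 0.0155 j [ 0.14  0.25 -0.08  2.14  0.03  0.75 -1.56]
tip est [ 0.60249869 -0.09622908  0.17715035]
scene (27, array([ 0.5999, -0.0943,  0.1838])) [299.8229936 181.323352 ]
top (5, array([ 0.6005, -0.0912,  0.1846])) [302.01222636 181.59320018]
```

View pics/i1.png

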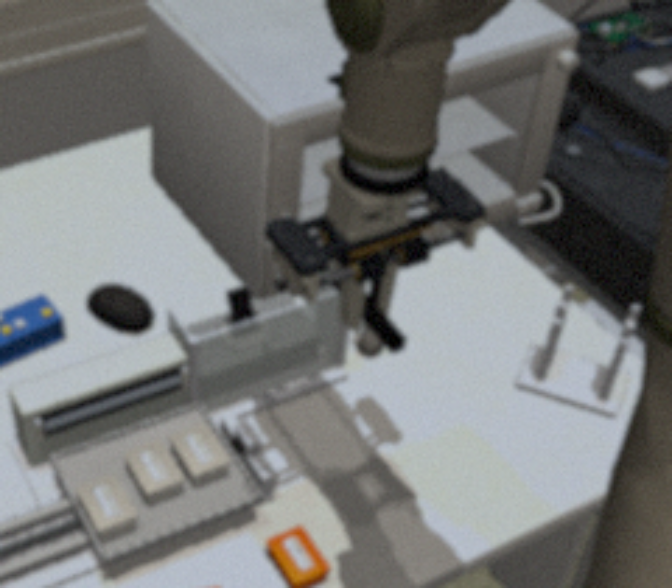

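Tip at (0.60, -0.095, 0.18), in line with the paddle at y -0.096; cabinet's left edge at y -0.15 is clear. Advancing over the shield and lowering behind the toggle.

>>> servo_tool(plan=[[0.1, [0.92, 0, 0], 0], [0.1, [0.92, 0, 0], 0], [0.1, [0.92, 0, 0], 0], [0.1, [0.92, 0, 0], 0], [0.1, [0.92, 0, 0], 0], [0.1, [0, 0, 0], 0], [0.1, [0, 0, 0], 0]])

```text
time_s: 59.95
eef_pos: [0.5667, -0.0946, 0.2482]
ee_rot: [0.0, 1.0, -0.015, -0.001]
wrist_force: [-0.7, -0.1, -1.3]
opening: 0.0156
finger_force: 50.0
```

```bash
python3 - <<'E'
from h import *
st(); o=observe(); a=np.radians(-1.7)
tip=np.array(o['eef_pos'])+[.15*np.cos(a),.15*np.sin(a),.019-.09]; print('tip est',tip)
for n in('scene','top'):
    p=shot(n,'j_%s.png'%n); W=cloud(p); print(n,tipmeas(p,tip,W),proj(p,tip))
    k=(W[...,2]>.08)&(W[...,2]<.108)&(W[...,0]>.66)&(W[...,0]<.72)&(W[...,1]>-.13)&(W[...,1]<-.06)&(p['frame'].mean(2)<60); P=W[k]; 
    if len(P): print('paddle',len(P),P.min(0),P.max(0),np.median(P,0))
a=cv2.imread('pics/j_scene.png');b=cv2.imread('pics/j_top.png');f=lambda q:cv2.resize(q,(390,390),interpolation=cv2.INTER_CUBIC);cv2.imwrite('pics/j1.png',np.hstack([f(a[130:230,240:340]),f(b[110:210,250:350])]))
E
```

```text
t 59.95 pos [ 0.5667 -0.0946  0.2482] q [ 1.000e-04  9.999e-01 -1.550e-02 -7.000e-04] F [-0.7 -0.1 -1.3] open 0.0156 j [ 0.12  0.39 -0.07  1.91  0.04  0.84 -1.57]
tip est [ 0.71664427 -0.0990116   0.17719447]
scene (21, array([ 0.713 , -0.0984,  0.1831])) [281.91617706 159.94911131]
paddle 50 [ 0.67435225 -0.11055962  0.08031511] [ 0.68995317 -0.08335198  0.10347109] [ 0.68414654 -0.09569288  0.09140985]
top (0, None) [302.44478633 136.91987559]
```

View pics/j1.png

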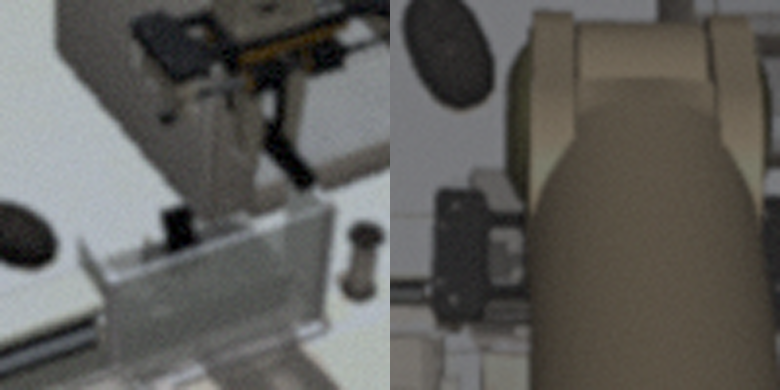

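The scene crop shows the ball at (165,118), above and behind the paddle (175,220), with about 15 mm gap. Lowering.

>>> servo_tool(plan=[[0.1, [0, -0.1, 0.6], 0], [0.1, [0, 0, 0.8], 0], [0.1, [0, 0, 0.8], 0], [0.1, [0, 0, 0.8], 0], [0.1, [0, 0, 0.7], 0], [0.1, [0, 0, 0], 0], [0.1, [0, 0, 0], 0]])

```text
time_s: 60.92
eef_pos: [0.5678, -0.0914, 0.1563]
ee_rot: [-0.0, 1.0, -0.015, 0.0]
wrist_force: [-0.8, -0.0, -2.1]
opening: 0.0151
finger_force: 50.0
```

>>> servo_tool(plan=[[0.1, [-0.5, 0, 0], 0], [0.1, [-0.5, 0, 0], 0], [0.1, [-0.5, 0, 0], 0], [0.1, [0, 0, 0], 0]])

```text
time_s: 61.42
eef_pos: [0.5291, -0.0904, 0.1565]
ee_rot: [0.0, 1.0, -0.015, -0.0]
wrist_force: [-0.3, -0.4, -0.8]
opening: 0.016
finger_force: 50.0
```

>>> servo_tool(plan=[[0.1, [-0.4, 0, 0], 0], [0.1, [-0.4, 0, 0], 0], [0.1, [0, 0, 0], 0]])

```text
time_s: 61.8
eef_pos: [0.5099, -0.0898, 0.1563]
ee_rot: [0.0, 1.0, -0.015, 0.0]
wrist_force: [1.0, -0.8, 0.8]
opening: 0.0159
finger_force: 50.0
```

```bash
python3 - <<'E'
from h import *
st()
p=shot('scene','k.png'); W=cloud(p)
k=(W[...,2]>.075)&(W[...,2]<.108)&(W[...,0]>.63)&(W[...,0]<.72)&(W[...,1]>-.13)&(W[...,1]<-.06)&(p['frame'].mean(2)<60); P=W[k]; 
if len(P): print('paddle',len(P),P.min(0),P.max(0),np.median(P,0))
E
```

```text
t 61.8 pos [ 0.5099 -0.0898  0.1563] q [ 0.000e+00  9.999e-01 -1.510e-02  1.000e-04] F [ 1.  -0.8  0.8] open 0.0159 j [ 0.12  0.44 -0.07  2.13  0.06  0.57 -1.6 ]
paddle 1 [ 0.6464873  -0.08305881  0.10400886] [ 0.6464873  -0.08305881  0.10400886] [ 0.6464873  -0.08305881  0.10400886]
```

>>> servo_tool(plan=[[0.1, [-0.15, 0, 0], 0], [0.1, [0, 0, 0], 0], [0.1, [0, 0, 0], 0]])

```text
time_s: 62.22
eef_pos: [0.5068, -0.0896, 0.1561]
ee_rot: [0.0, 1.0, -0.015, 0.0]
wrist_force: [3.5, 0.3, -0.7]
opening: 0.0156
finger_force: 50.0
```

>>> servo_tool(plan=[[0.1, [-0.15, 0, 0], 0], [0.1, [0, 0, 0], 0], [0.1, [0, 0, 0], 0]])

```text
time_s: 62.6
eef_pos: [0.5027, -0.0895, 0.156]
ee_rot: [0.0, 1.0, -0.015, -0.0]
wrist_force: [2.1, -0.3, 0.1]
opening: 0.0152
finger_force: 50.0
```

```bash
python3 - <<'E'
from h import *
st()
p=shot('scene','l.png'); W=cloud(p)
a=cv2.imread('pics/l.png');cv2.imwrite('pics/l1.png',cv2.resize(a[120:240,230:350],None,fx=5,fy=5,interpolation=cv2.INTER_CUBIC))
E
```

```text
t 62.6 pos [ 0.5027 -0.0895  0.156 ] q [ 0.000e+00  9.999e-01 -1.510e-02 -2.000e-04] F [ 2.1 -0.3  0.1] open 0.0152 j [ 0.12  0.44 -0.07  2.14  0.06  0.56 -1.6 ]
```

View pics/l1.png

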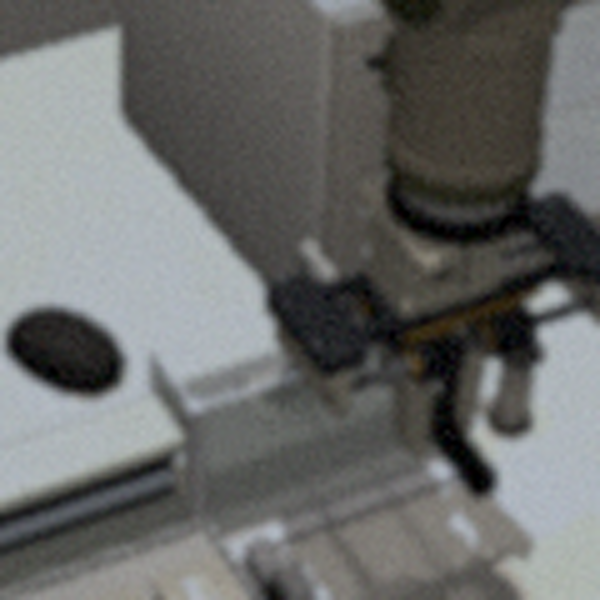

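>>> servo_tool(plan=[[0.1, [-0.15, 0, 0], 0], [0.1, [0, 0, 0], 0], [0.1, [0, 0, 0], 0]])

```text
time_s: 63.02
eef_pos: [0.4989, -0.0894, 0.1561]
ee_rot: [0.0, 1.0, -0.015, -0.0]
wrist_force: [2.4, 0.3, 1.1]
opening: 0.0157
finger_force: 50.0
```

>>> servo_tool(plan=[[0.1, [0.3, 0, 0], 0], [0.1, [0.3, 0, 0], 0], [0.1, [0.4, 0, 0], 0], [0.1, [0, 0, 0], 0]])

```text
time_s: 63.52
eef_pos: [0.5248, -0.09, 0.1559]
ee_rot: [-0.0, 1.0, -0.015, -0.0]
wrist_force: [-0.2, 0.3, -1.6]
opening: 0.0159
finger_force: 50.0
```

>>> servo_tool(plan=[[0.1, [0, 0, -0.6], 0], [0.1, [0, 0, -0.8], 0], [0.1, [0, 0, -0.8], 0], [0.1, [0, 0, -0.8], 0], [0.1, [0, 0, -0.8], 0], [0.1, [0, 0, 0], 0]])

```text
time_s: 64.28
eef_pos: [0.5246, -0.0902, 0.2531]
ee_rot: [0.0, 1.0, -0.015, 0.002]
wrist_force: [-0.7, -0.4, -2.4]
opening: 0.0156
finger_force: 50.0
```

>>> servo_tool(plan=[[0.1, [-0.9, 0, 0], 0], [0.1, [-0.9, 0, 0], 0], [0.1, [-0.9, 0, 0], 0], [0.1, [0, 0, 0], 0], [0.1, [0, 0, 0], 0]])

```text
time_s: 64.9
eef_pos: [0.4573, -0.0881, 0.2511]
ee_rot: [-0.0, 1.0, -0.015, 0.0]
wrist_force: [0.6, 0.5, -1.4]
opening: 0.0158
finger_force: 50.0
```

```bash
python3 - <<'E'
from h import *
st(); o=observe()
tip=np.array(o['eef_pos'])+[.15,-.0045,.019-.09]; print('tip est',tip)
for n in('scene','top'):
    p=shot(n,'m_%s.png'%n); W=cloud(p); print(n,tipmeas(p,tip,W))
    k=(W[...,2]>.07)&(W[...,2]<.112)&(W[...,0]>.63)&(W[...,0]<.72)&(W[...,1]>-.125)&(W[...,1]<-.065)&(p['frame'].mean(2)<60); P=W[k]; 
    if len(P): print('paddle',len(P),P.min(0),P.max(0),np.median(P,0)); t=P[P[:,2]>.095]; print('tip',len(t),np.median(t,0) if len(t) else '')
a=cv2.imread('pics/m_scene.png');cv2.imwrite('pics/m1.png',cv2.resize(a[120:240,230:350],None,fx=5,fy=5,interpolation=cv2.INTER_CUBIC))
E
```

```text
t 64.9 pos [ 0.4573 -0.0881  0.2511] q [-0.000e+00  9.999e-01 -1.500e-02  3.000e-04] F [ 0.6  0.5 -1.4] open 0.0158 j [ 0.13  0.25 -0.08  2.13  0.03  0.76 -1.57]
tip est [ 0.60728573 -0.0925853   0.1800917 ]
scene (15, array([ 0.6129, -0.0897,  0.1953]))
top (9, array([ 0.613 , -0.0883,  0.195 ]))
paddle 30 [ 0.6415101  -0.09639986  0.07438475] [ 0.66291142 -0.08046538  0.10373965] [ 0.65163645 -0.08730194  0.09384373]
tip 14 [ 0.64685482 -0.08730194  0.09913611]
```

View pics/m1.png

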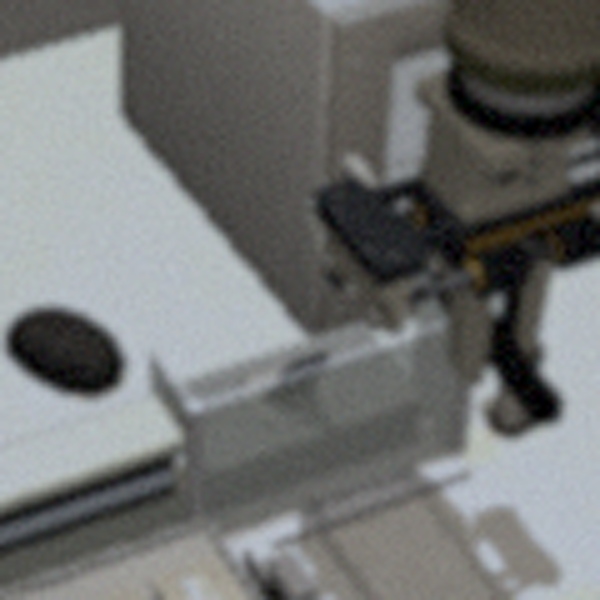

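The rod pitched a few degrees in the grip, probably from the toggle hitting its end. Moving back towards the stand, then checking the toggle unobstructed.

```bash
python3 - <<'E'
from h import *
plan([(.455,-.3,.25,18),(.4542,-.4230,.25,36.1)],.1)
E
```

```text
from [ 0.4575 -0.088   0.251  -1.7159]
[[0.1,[0.02,0.94,0.0],-0.22],[0.1,[-0.02,0.94,0.0],-0.22],[0.1,[-0.06,0.94,0.0],-0.22],[0.1,[-0.09,0.94,0.0],-0.22],[0.1,[-0.13,0.93,0.0],-0.22],[0.1,[-0.16,0.93,0.0],-0.22],[0.1,[-0.2,0.92,0.0],-0.22],[0.1,[-0.23,0.91,0.0],-0.22],[0.1,[-0.27,0.9,0.0],-0.22],[0.1,[-0.31,0.94,0.01],-0.36]]
[[0.1,[-0.37,0.91,0.01],-0.36],[0.1,[-0.43,0.89,0.01],-0.36],[0.1,[-0.48,0.86,0.01],-0.36],[0.1,[-0.53,0.83,0.01],-0.36]]
end [ 0.4543 -0.423   0.2498 36.0841]
```

>>> servo_tool(plan=[[0.1, [0.02, 0.94, 0], -0.22], [0.1, [-0.02, 0.94, 0], -0.22], [0.1, [-0.06, 0.94, 0], -0.22], [0.1, [-0.09, 0.94, 0], -0.22], [0.1, [-0.13, 0.93, 0], -0.22], [0.1, [-0.16, 0.93, 0], -0.22], [0.1, [-0.2, 0.92, 0], -0.22], [0.1, [-0.23, 0.91, 0], -0.22], [0.1, [-0.27, 0.9, 0], -0.22], [0.1, [-0.31, 0.94, 0], -0.36]])

```text
time_s: 66.25
eef_pos: [0.4545, -0.3254, 0.2507]
ee_rot: [-0.0, 0.982, 0.189, -0.0]
wrist_force: [0.1, -0.2, -0.9]
opening: 0.016
finger_force: 50.0
```

>>> servo_tool(plan=[[0.1, [-0.37, 0.91, 0], -0.36], [0.1, [-0.43, 0.89, 0], -0.36], [0.1, [-0.48, 0.86, 0], -0.36], [0.1, [-0.53, 0.83, 0], -0.36], [0.1, [0, 0, 0], 0], [0.1, [0, 0, 0], 0]])

```text
time_s: 67.0
eef_pos: [0.4537, -0.4223, 0.2506]
ee_rot: [-0.001, 0.951, 0.309, -0.0]
wrist_force: [-0.7, 0.1, -2.2]
opening: 0.0159
finger_force: 50.0
```

```bash
python3 - <<'E'
from h import *
st(); o=observe(); a=np.radians(36)
tip=np.array(o['eef_pos'])+[.15*np.cos(a),.15*np.sin(a),.019-.09]; print('tip est',tip)
W0=np.load('top.npy'); f0=cv2.imread('pics/top0.png').mean(2)
for n in('scene','top'):
    p=shot(n,'n_%s.png'%n); W=cloud(p); print(n,tipmeas(p,tip+[0,0,.01],W))
    for nm,w,f in((n,W,p['frame'].mean(2)),('before',W0,f0)):
        k=(w[...,2]>.06)&(w[...,2]<.112)&(w[...,0]>.61)&(w[...,0]<.72)&(w[...,1]>-.125)&(w[...,1]<-.065)&(f<60); P=w[k]
        if len(P): print(nm,len(P)); [print('  z',b,len(q),np.round(np.percentile(q[:,0],[5,50,95]),4)) for b in(.065,.075,.085,.095,.103) for q in[P[abs(P[:,2]-b)<.005]] if len(q)>2]
    for b in boxes(p,W):
        if b[1]>.06: print(*b[:2])
a=cv2.imread('pics/n_scene.png');b=cv2.imread('pics/n_top.png');f=lambda q:cv2.resize(q,(390,390),interpolation=cv2.INTER_CUBIC);cv2.imwrite('pics/n1.png',np.hstack([f(a[150:250,240:340]),f(b[110:210,250:350])]))
E
```

```text
t 67.0 pos [ 0.4537 -0.4223  0.2506] q [-6.000e-04  9.509e-01  3.094e-01 -0.000e+00] F [-0.7  0.1 -2.2] open 0.0159 j [ 0.75  0.44 -0.14  1.81  0.07  0.9  -0.36]
tip est [ 0.57500623 -0.33414515  0.17960523]
scene (25, array([ 0.5765, -0.3264,  0.1979]))
before 154
  z 0.065 38 [0.666  0.6718 0.6772]
  z 0.075 26 [0.6744 0.6765 0.6806]
  z 0.085 32 [0.6775 0.681  0.6858]
  z 0.095 34 [0.6823 0.6861 0.6929]
  z 0.103 31 [0.6857 0.6898 0.6935]
(array([ 6.158e-01, -2.000e-04]), array([393.3,  18. ]), 86.2) 0.0734
(array([0.5232, 0.0436]), array([63.8, 43.8]), -3.2) 0.0691
(array([0.5253, 0.0961]), array([62.9, 43.9]), -5.3) 0.0694
(array([0.507 , 0.1585]), array([63.2, 42.6]), -4.0) 0.0694
top (27, array([ 0.5784, -0.3256,  0.1971]))
top 92
  z 0.065 23 [0.6669 0.6691 0.6724]
  z 0.075 9 [0.6603 0.6622 0.6627]
  z 0.085 15 [0.6534 0.6568 0.6607]
  z 0.095 29 [0.6426 0.6462 0.6523]
  z 0.103 28 [0.6421 0.6453 0.6503]
before 154
  z 0.065 38 [0.666  0.6718 0.6772]
  z 0.075 26 [0.6744 0.6765 0.6806]
  z 0.085 32 [0.6775 0.681  0.6858]
  z 0.095 34 [0.6823 0.6861 0.6929]
  z 0.103 31 [0.6857 0.6898 0.6935]
(array([0.5253, 0.0962]), array([59.7, 42.5]), 0.2) 0.0682
(array([0.5238, 0.044 ]), array([62.6, 42.6]), -1.1) 0.068
(array([0.5071, 0.1588]), array([59.6, 43. ]), 0.7) 0.0677
```

View pics/n1.png

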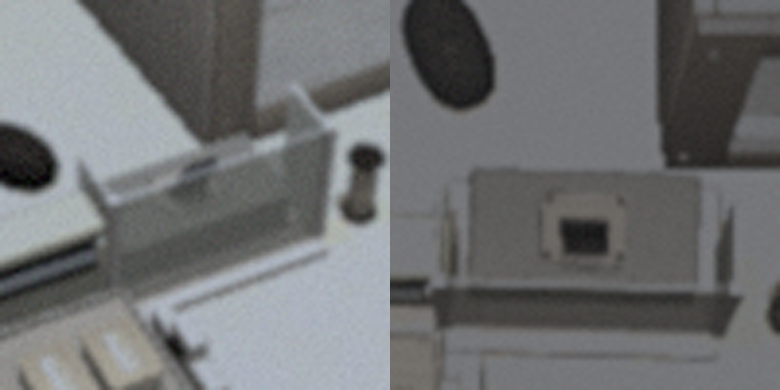

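The toggle now leans fully towards the robot: the paddle tip went from x 0.690 to 0.645, and the lean of about 0.5 rad shows in the heights. All three boxes are flat. The rod is about 4° nose-up in the grip, so I'll park it 2–3 mm high and release.

>>> servo_tool(plan=[[0.1, [0, 0, 0.9], 0], [0.1, [0, 0, 0.9], 0], [0.1, [0, 0, 0.9], 0], [0.1, [0, 0, 0.9], 0], [0.1, [0, 0, 0.8], 0], [0.1, [0, 0, 0], 0], [0.1, [0, 0, 0], 0]])

```text
time_s: 67.97
eef_pos: [0.454, -0.4229, 0.1419]
ee_rot: [0.0, 0.951, 0.31, 0.0]
wrist_force: [0.4, -1.0, -0.7]
opening: 0.0156
finger_force: 50.0
```

```bash
python3 - <<'E'
from h import *
st(); plan([(.4543,-.4231,.0965,36.1)],.1)
E
```

```text
t 67.97 pos [ 0.454  -0.4229  0.1419] q [3.000e-04 9.508e-01 3.099e-01 2.000e-04] F [ 0.4 -1.  -0.7] open 0.0156 j [ 0.74  0.57 -0.12  1.91  0.1   0.67 -0.39]
from [ 0.454  -0.4229  0.1419 36.1026]
[[0.1,[0.0,0.01,0.91],0.0],[0.1,[0.0,0.01,0.91],0.0]]
end [ 0.4542 -0.4233  0.0964 36.1026]
```

>>> servo_tool(plan=[[0.1, [0, 0, 0.6], 0], [0.1, [0, 0, 0.6], 0], [0.1, [0, 0, 0.4], 0], [0.1, [0, 0, 0.15], 0], [0.1, [0, 0, 0], 0], [0.1, [0, 0, 0], 0]])

```text
time_s: 68.72
eef_pos: [0.4536, -0.4233, 0.0976]
ee_rot: [0.0, 0.951, 0.31, 0.0]
wrist_force: [-0.4, 0.6, -2.2]
opening: 0.0153
finger_force: 50.0
```

>>> servo_tool(plan=[[0.1, [0, 0, 0.06], 0], [0.1, [0, 0, 0.03], 0], [0.1, [0, 0, 0], 0], [0.1, [0, 0, 0], 0]], squeeze=5)

```text
time_s: 69.22
eef_pos: [0.4534, -0.4231, 0.0952]
ee_rot: [0.0, 0.951, 0.31, 0.0]
wrist_force: [-0.2, 0.4, -0.7]
opening: 0.0158
finger_force: 5.0
```

>>> servo_tool(plan=[[0.25, [0, 0, 0], 0], [0.25, [0, 0, 0], 0], [0.35, [0, 0, 0], 0], [0.5, [0, 0, 0], 0], [0.7, [0, 0, 0], 0], [0.9, [0, 0, 0], 0], [1, [0, 0, 0], 0], [1, [0, 0, 0], 0]])

```text
time_s: 70.22
eef_pos: [0.4533, -0.423, 0.0951]
ee_rot: [-0.0, 0.951, 0.31, -0.0]
wrist_force: [0.7, -0.1, -0.3]
opening: 0.0779
finger_force: 0.0
```

>>> servo_tool(plan=[[1, [0, 0, -0.5], 0], [1, [0, 0, -1], 0], [1, [0, 0, -1], 0], [1, [0, 0, -1], 0], [1, [0, 0, -1], 0], [1, [-1, 0, -1], 0], [1, [-1, 0, 0], 0], [1, [-1, 0, 0], 0], [1, [-1, 0, 0], 0], [1, [0, 0, 0], 0]])

```text
time_s: 71.47
eef_pos: [0.3707, -0.4833, 0.2335]
ee_rot: [0.0, 0.951, 0.308, -0.0]
wrist_force: [0.2, 0.1, -0.3]
opening: 0.0931
finger_force: 0.0
```

```bash
python3 - <<'E'
from h import *
st()
for n in('scene','top'):
    p=shot(n,'o_%s.png'%n); W=cloud(p); z=W[...,2]
    sub=(z>.1)&(z<.13)&(W[...,0]>.35)&(W[...,0]<.65)&(W[...,1]>-.55)&(W[...,1]<-.25)
    P=W[sub]; D=P[p['frame'][sub].mean(1)<50]; c=np.array([454.5,-421.9]); d=np.array([np.cos(np.radians(36)),np.sin(np.radians(36))]); nn=np.array([-d[1],d[0]])
    if len(D)>10:
        s=(D[:,:2]*1000-c)@d; m=(D[:,:2]*1000-c)@nn; print(n,len(D),np.percentile(s,[1,99]),np.percentile(m,[3,50,97]),np.median(D[:,2]),((P[:,:2]*1000-c)@d).max())
        r=P[(P[:,:2]*1000-c)@d>100]; print('rod far z',np.median(r[:,2]),'handle back z',np.median(D[s<-30][:,2]))
    for b in boxes(p,W):
        if b[1]>.06: print(*b[:2])
a=cv2.imread('pics/o_scene.png');cv2.imwrite('pics/o1.png',cv2.resize(a[130:340,130:470],None,fx=2.3,fy=2.3,interpolation=cv2.INTER_CUBIC))
E
```

```text
t 71.47 pos [ 0.3707 -0.4833  0.2335] q [ 5.000e-04  9.514e-01  3.080e-01 -3.000e-04] F [ 0.2  0.1 -0.3] open 0.0931 j [ 0.91  0.45 -0.13  1.85  0.07  0.85 -0.2 ]
scene 156 [-59.98188995  44.27789391] [-4.68088181  5.10087481 10.39703339] 0.12030647529822192 152.28220785848345
rod far z 0.11593545618910539 handle back z 0.1210489076147172
(array([ 0.608 , -0.1172]), array([159.7,   8.8]), 87.7) 0.071
(array([0.6216, 0.0904]), array([211.2,  17. ]), 85.8) 0.0752
(array([0.525 , 0.0444]), array([65.7, 43.9]), -0.7) 0.0693
(array([0.5251, 0.0957]), array([62.3, 43.6]), -2.1) 0.0693
(array([0.5071, 0.1576]), array([64.8, 43.3]), -2.1) 0.0692
top 304 [-57.55299935  48.69174087] [-6.78225302  1.70740226  8.49342939] 0.12082364070047236 152.9432888375807
rod far z 0.11659457355364933 handle back z 0.12061431496591712
(array([ 0.6192, -0.2418]), array([31.9, 31.2]), 83.2) 0.0686
(array([0.6229, 0.1259]), array([95.8,  8.2]), 87.5) 0.0751
(array([0.5252, 0.0963]), array([59.9, 42.7]), -0.0) 0.0679
(array([0.524 , 0.0441]), array([61.7, 42.3]), -0.6) 0.068
(array([0.507 , 0.1588]), array([59.5, 42.7]), 0.2) 0.0677
```

View pics/o1.png

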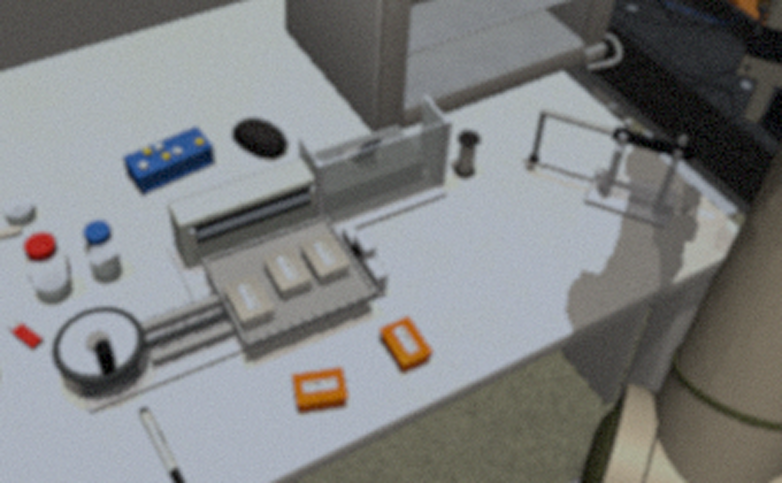

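The rod is parked level in its stand, the toggle is over, three boxes lie flat in the tray against the stop, and the bystanders are untouched. Handing in.

```bash
python3 -c "
from bench import ctrl; print(ctrl.close_job())"
```

```text
the job is handed in; nothing more can be done
None
```

I handed the job in: the three white boxes lie flat in the tray, the tray is wound home to its stop, the toggle is pulled fully towards the robot with the rod, and the rod is back level in its stand (no verdict was returned).

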